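# Level the calibration table and load the tilt-sensor modules

### The arm

A 7-joint arm with a two-finger parallel gripper is mounted at the origin on a cart in front of the work surface, level with it; the furniture and walls round the work are solid. World frame = base frame: x ahead of the robot, y to its left, z up, the work surface at z = 0. Lengths are in m, angles in rad, forces in N, time in s.
With the tool pointing down it reaches from about 0.425 to 0.925 m from the base axis. Payload 6.8 kg.
Tool frame: the origin (TCP) lies at the centre of the arm's flange, where the gripper is bolted on; the fingertips stand 173 mm ahead of it and the grasp point (between the pads) lies 155 mm ahead of it; z points along the fingers, y is the line along which they close (so a half turn about z gives the same grasp; the last joint's range is limited). The gripper opens to 85 mm and grips with 20 to 120 N. Pads are 22 mm wide; open, the fingers measure 114 mm over their backs; the gripper's body (76 mm by 85 mm) begins 54 mm behind the grasp point. The pads swing forward as they close: fully open they stand 13 mm farther back than shut.
Start: joints at [1.032, 0.477, 0.022, 1.555, -0.011, 1.109, -0.083], TCP at [0.282, -0.613, 0.405] pointing down, gripper open.
Joint ranges: [-2.96, 2.96], [-0.34, 2.1], [-1.41, 1.46], [0.24, 2.44], [-1.37, 4.51], [0.17, 1.92], [-2.96, 2.96]. Speed limits (rad/s): [2.39, 2.39, 3.14, 3.14, 3.14, 3.14, 3.14].

### API

Orientations are given as a unit quaternion [w, x, y, z].
In Python, from bench import get_obs, camera, job_done gives the robot as it stands. The module is installed in compiled form; this text tells all that it offers.
- The arm moves only by the tool drive_tool, never from a script. Its argument "series" is a list of rows, each a list of 7 numbers: the turn, a rotation vector about the tool's x, y, z in rad, then the shift along the tool's x, y, z in cm, then the finger opening in cm, from 0 to 8.54. In form: [[wx, wy, wz, tx, ty, tz, claw], ...]. A call has 1 to 10 rows; each row is the pose to reach, as a shift and turn from the pose commanded when the call began, along the tool's axes at that moment; what a row does not reach only later rows make up. A row lasts 1/12 s, in which the tool goes at most 41.7 mm and 7.16 degrees, less where a joint would pass 70% of its speed; a pose out of reach is approached as far as the arm can. A call with a gripper value outside its range is refused whole. The fingers move at their own pace and stop on an object; "grip_force" is the grip in N (left out, the last holds). Time passes only in rows, so rows that repeat a pose let the fingers close. It gives the time, the measured TCP pose, the force, the opening and the grip force at its end, in the units of the state.
- get_obs(): the state, without advancing time (a new reading comes with each control period).
- camera(name): name is "scene" or "top"; returns a dict with "frame" (384x512x3 uint8, red, green, blue), "depth" (384x512 float32, m along the optical axis (not along the pixel's ray), 0 where there is no reading), "fx", "fy", "cx", "cy" (pixels), "R" (3x3) and "t" (3): a world point X has camera coordinates R X + t. Camera axes: x right, y down, z forward; pixel columns grow to the right and rows downward; lengths in m; the calibration is good to about 2 mm. A picture is of the moment at which its call begins.
- job_done(): hands the job in; it is judged then, once.
The state is a dict: "time": time; "qpos": joint angles; "joint_velocities": joint speeds; "joint_torque": joint torques, N m; "tcp_pos": TCP position; "eef_rot": TCP orientation; "force": force on the tool from outside, world axes, zero at the start; "moment": the same for the moment, N m; "grip_width": finger opening in m; "grip_force": force on a finger pad.
Only numpy, scipy, OpenCV 4.12 (cv2) and the standard library are available. Lean on these libraries where they do the work, as an engineer would, in place of code of your own. Each camera call takes 0.05 s, during which the arm holds its last target. There are 200 camera calls.

### The job

Get the levelling table ready for the tilt-sensor calibration: first pinch the two side buttons of the red travel lock together, lift the lock off the plate and lay it on the bench clear of the table. Then level the bare plate with its three black knobs until the bubble lies wholly inside the black ring of the vial, and let go of the knobs; only then set every sensor module from the blue mat flat on the plate, one in each marked outline and lengthwise with it. At the end the bubble must still be inside the ring and the spanner, the red screwdriver and the notebook must lie where they were.

Things in the scene. Friction and masses are not known exactly. Their poses are not given: they have to be found in the camera images.
- table_base: the levelling table, fixed to the bench: grey base 128 (x) x 308 (y) x 20 mm carrying a level-adjustable aluminium plate 130 x 316 x 10 mm whose surface is about 95 mm above the bench (up to 4 mm more or less with the knobs). Origin: on the bench under the centre of the table; x points away from the robot across the table, y to the left along it, z up.
- plate_top (a point): centre of the plate's upper surface; its axes are the plate's (parallel to the table's when level)
- outline_1 (a point): centre, on the plate's surface, of the right-hand inlaid black outline (116 mm along its x, 66 mm along its y) where one module lies, lengthwise along x
- outline_2 (a point): centre, on the plate's surface, of the middle inlaid black outline (116 mm along its x, 66 mm along its y) where one module lies, lengthwise along x; the travel lock stands here at the start
- outline_3 (a point): centre, on the plate's surface, of the left-hand inlaid black outline (116 mm along its x, 66 mm along its y) where one module lies, lengthwise along x
- vial (a point): centre of the round bubble vial on the rear right corner of the plate (brass rim 48 mm diameter, 11 mm tall, green window); a black ring of 18 mm inner diameter is marked round this point. The window is domed with a radius of 450 mm, so the bubble stands 0.45 mm from the centre for each milliradian of tilt, on the high side
- bubble (a point): centre of the white bubble in the vial, 13 mm in diameter; it settles within 1 s, and loading the plate with modules moves it by up to about 0.6 mm. The plate is level enough when the bubble lies wholly inside the ring: its centre at most 2.5 mm from the vial's centre
- knob_a_grip (a point): grip point on the axis of the black levelling knob at the front left corner of the plate: head 33 mm diameter, 20 to 42 mm above the plate on a 32 mm sleeve; the point is 31 mm above the plate, moves with it and does not turn. Counterclockwise from above raises that corner 0.6 mm per radian, clockwise lowers it; over a turn each way, stays where left (0.06 N m friction).
- knob_b_grip (a point): grip point on the axis of the black levelling knob at the rear left corner of the plate: head 33 mm diameter, 20 to 42 mm above the plate on a 32 mm sleeve; the point is 31 mm above the plate, moves with it and does not turn. Counterclockwise from above raises that corner 0.6 mm per radian, clockwise lowers it; over a turn each way, stays where left (0.06 N m friction).
- knob_c_grip (a point): grip point on the axis of the black levelling knob at the front right corner of the plate: head 33 mm diameter, 20 to 42 mm above the plate on a 32 mm sleeve; the point is 31 mm above the plate, moves with it and does not turn. Counterclockwise from above raises that corner 0.6 mm per radian, clockwise lowers it; over a turn each way, stays where left (0.06 N m friction).
- travel_lock: red travel lock, 180 g: housing 46 (x) x 40 (y) x 40 mm on the middle of the plate, a grey button on each y side (28 mm wide, 12 to 40 mm above the plate, 62 mm over both), two claws reaching 36 mm down and hooked under the base. Both buttons pressed in together by 6 to 8 mm each (3 to 7 N) free it to lift straight up. Can stand on its claws. Origin: centre of the housing's underside
- lock_grip (a point): point on the lock's centre line 26 mm above the underside of its housing, midway between the two button faces; pinch here along the lock's y
- mat: blue antistatic mat, fixed, 300 (x) x 210 (y) x 2 mm, on which the modules wait. Origin: centre of its underside.
- module_1: a milled aluminium sensor module: flat box 48 (its x) x 76 (its y) x 20 mm with a 12 mm coaxial connector on each short end (100 mm long in all along its y), 190 g, lying on the mat; 2 or 3 modules are there, an absent one reads None. Origin: centre of its underside. Grip it by its long sides.
- module_2: a milled aluminium sensor module: flat box 48 (its x) x 76 (its y) x 20 mm with a 12 mm coaxial connector on each short end (100 mm long in all along its y), 190 g, lying on the mat; 2 or 3 modules are there, an absent one reads None. Origin: centre of its underside. Grip it by its long sides.
- module_3: a milled aluminium sensor module: flat box 48 (its x) x 76 (its y) x 20 mm with a 12 mm coaxial connector on each short end (100 mm long in all along its y), 190 g, lying on the mat; 2 or 3 modules are there, an absent one reads None. Origin: centre of its underside. Grip it by its long sides.
- test_fixture: open white test fixture, fixed, between the table and the mat: about 185 (x) x 230 (y) mm, up to 76 mm high, its raised lid at the rear reaching 215 mm above the bench; carry things over it at 0.3 m. The bench between its right half and the front edge is free. Origin: centre of its underside
- analyser: large beige instrument behind the table, fixed, 168 mm high, its front face at about x = 0.6 m with handles, a knob and connectors up to 40 mm in front of it. Origin: centre of its underside
- spanner: open-ended spanner, 153 mm long along its y, 6 mm thick, lying on the bench in front of the table; a bystander, origin at the centre of its underside
- driver_red: red screwdriver, 216 mm long along its x, 27 mm wide, lying on the bench right of the table, near its edge; a bystander, origin at the centre of its underside
- notebook: black notebook 148 (x) x 110 (y) x 16 mm at the left; a bystander, origin at the centre of its underside

How it is judged:
On the way, in this order (a step that is already met when the one before it is completed fails the run):
1. the travel lock is off the plate, laid on the bench clear of the table and let go (height (world z) of lock_grip between 0 and 0.085 m and linear speed of travel_lock below 0.02 m/s and contact force between the fingers and travel_lock below 0.1 N and (x of travel_lock in the frame of table_base below -0.095 m or x of travel_lock in the frame of table_base above 0.095 m or y of travel_lock in the frame of table_base below -0.185 m or y of travel_lock in the frame of table_base above 0.185 m)), for 0.2 s.
2. the bare plate is level: the bubble lies inside the ring, the fingers are off the table and no module is on it yet (distance between bubble and vial below 0.0025 m and contact force between the fingers and table_base below 0.1 N and height (world z) of each of module_1, module_2, module_3 below 0.05 m), for 0.5 s.
3. every module lies in an outline of the plate (((x of module_1 in the frame of outline_1 between -0.012 and 0.012 m and y of module_1 in the frame of outline_1 between -0.012 and 0.012 m) or (x of module_1 in the frame of outline_2 between -0.012 and 0.012 m and y of module_1 in the frame of outline_2 between -0.012 and 0.012 m) or (x of module_1 in the frame of outline_3 between -0.012 and 0.012 m and y of module_1 in the frame of outline_3 between -0.012 and 0.012 m)) and z of module_1 in the frame of plate_top between -0.004 and 0.005 m and angle between the y axis of each of module_1, module_2, module_3 and the x axis of plate_top, either way round below 0.2 rad and angle between each of module_1, module_2, module_3's own z axis and vertical below 0.1 rad and linear speed of each of module_1, module_2, module_3 below 0.02 m/s and contact force between the fingers and module_1 below 0.1 N and ((x of module_2 in the frame of outline_1 between -0.012 and 0.012 m and y of module_2 in the frame of outline_1 between -0.012 and 0.012 m) or (x of module_2 in the frame of outline_2 between -0.012 and 0.012 m and y of module_2 in the frame of outline_2 between -0.012 and 0.012 m) or (x of module_2 in the frame of outline_3 between -0.012 and 0.012 m and y of module_2 in the frame of outline_3 between -0.012 and 0.012 m)) and z of module_2 in the frame of plate_top between -0.004 and 0.005 m and contact force between the fingers and module_2 below 0.1 N and ((x of module_3 in the frame of outline_1 between -0.012 and 0.012 m and y of module_3 in the frame of outline_1 between -0.012 and 0.012 m) or (x of module_3 in the frame of outline_2 between -0.012 and 0.012 m and y of module_3 in the frame of outline_2 between -0.012 and 0.012 m) or (x of module_3 in the frame of outline_3 between -0.012 and 0.012 m and y of module_3 in the frame of outline_3 between -0.012 and 0.012 m)) and z of module_3 in the frame of plate_top between -0.004 and 0.005 m and contact force between the fingers and module_3 below 0.1 N), for 0.2 s.
At the end, for the whole second after the job is handed in: Bubble centre within 2.5 mm of the vial centre; every module flat in an outline (12 mm each way, 0.2 rad); travel lock still on the bench, its centre over 95 mm before or behind or 185 mm beside the table centre; all released and at rest (all of step 1 and all of step 3 and distance between bubble and vial below 0.0025 m and contact force between the fingers and table_base below 0.1 N); the robot touches nothing.
It fails at once if the spanner is pushed more than 30 mm (distance of spanner from where it was at the start of the episode above 0.03 m).
It fails at once if the red screwdriver is pushed more than 30 mm (distance of driver_red from where it was at the start of the episode above 0.03 m).
It fails at once if the notebook is pushed more than 30 mm (distance of notebook from where it was at the start of the episode above 0.03 m).
Of module_1, module_2, module_3 only 2 to 3 are there at a start; the rules pass over those that are not, and their reading is None.
At some moment in a run one of module_1, module_2, module_3 may be knocked a few centimetres aside while the robot is not near it.
It also fails if it takes over 210 s, if anything falls off the work surface, if the arm or the gripper's body presses on something with over 40 N, if the wrist force passes 120 N, or if a joint passes its speed limit or range.

## Working session

There is one attempt and no reset: what is moved stays moved. The work goes in short steps, Python scripts to look and compute and a tool call to move; the robot and the scene stay as the last step left them, time stands still between calls to the robot, and variables do not carry over. Pictures are saved under pics/ and viewed, at most 14 in all, crops included, and the job is handed in when it is done.

Besides the shell and the picture viewer there is one more tool, called after "Emit:" as name(argument=value, ...), one argument or row to a line, values as JSON. drive_tool: Moves the arm, as the interface text tells. Its arguments: {"type":"object","properties":{"series":{"type":"array","items":{"type":"array","items":{"type":"number"}}},"grip_force":{"type":"number"}},"required":["series"]}

```bash
mkdir -p pics; cat > h.py <<'E'
import numpy as np, cv2
from bench import get_obs, camera
from scipy.spatial.transform import Rotation as Rn
def look(n):
    c=camera(n); c['R']=np.array(c['R']); c['t']=np.array(c['t']); return c
def ray(c,u,v,z):
    d=c['R'].T@np.array([(u-c['cx'])/c['fx'],(v-c['cy'])/c['fy'],1]); o=-c['R'].T@c['t']
    return o+d*(z-o[2])/d[2]
def cloud(c):
    v,u=np.mgrid[0:384,0:512]; D=c['depth']
    P=np.stack([(u-c['cx'])/c['fx']*D,(v-c['cy'])/c['fy']*D,D],-1)-c['t']
    return P@c['R']
def proj(c,X):
    p=c['R']@np.array(X)+c['t']; return p[0]/p[2]*c['fx']+c['cx'],p[1]/p[2]*c['fy']+c['cy']
def rel(goal,yaw=None):
    """goal TCP -> shift in tool axes cm; yaw = world angle of tool y axis (mod pi)"""
    s=get_obs(); q=s['eef_rot']; R=Rn.from_quat([q[1],q[2],q[3],q[0]]).as_matrix()
    print('tcp',np.round(s['tcp_pos'],4),'t',round(s['time'],2),'toolx',R[:,0].round(3),'tooly',R[:,1].round(3),'z',R[:,2].round(3),'F',np.round(s['force'],1),'q',np.round(s['qpos'],2),'w',s['grip_width'])
    print('shift cm',(R.T@(np.array(goal)-s['tcp_pos'])*100).round(2))
    if yaw is not None:
        cur=np.arctan2(R[1,1],R[0,1]); d=(yaw-cur+np.pi/2)%np.pi-np.pi/2
        print('turn: world',d.round(3),' toolz',(-d).round(3))
E
python3 - <<'E'
from h import *
for n in('scene','top'):
    c=look(n); cv2.imwrite(f'pics/{n}0.png',c['frame'][...,::-1]); np.save(n+'0.npy',c,allow_pickle=True)
    print(n,(-c['R'].T@c['t']).round(3),c['fx'])
rel([0.5,0,0.4],1.57)
E
```

```text
scene [0.114 0.923 1.328] 473.96499575705224
top [ 0.341 -0.005  1.188] 351.2375855137847
tcp [ 0.2818 -0.6131  0.4038] t 0.1 toolx [ 0.909  0.418 -0.   ] tooly [ 0.418 -0.909 -0.002] z [-0.001  0.001 -1.   ] F [ 0.8 -0.1 -0.4] q [ 1.03  0.48  0.02  1.56 -0.01  1.11 -0.08] w 0.08539603832398504
shift cm [ 45.43 -46.6    0.45]
turn: world -0.432  toolz 0.432
```

View pics/scene0.png

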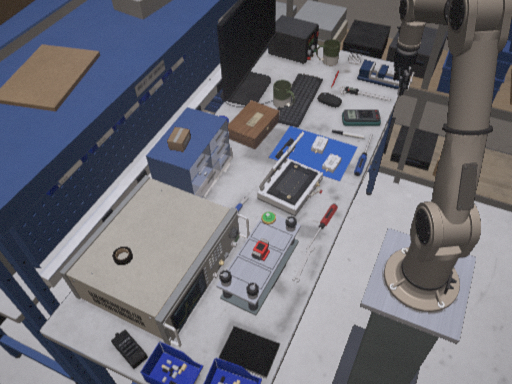

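View pics/top0.png

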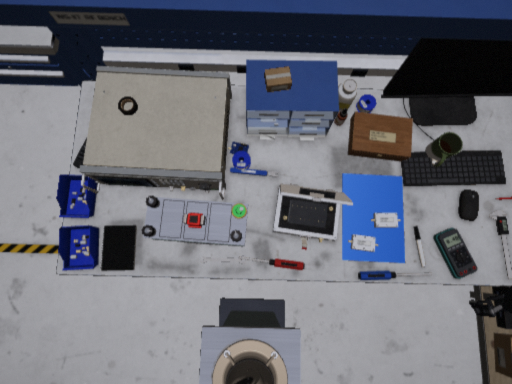

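The top view shows the table around (195,221): the lock at (196,220), the vial at (240,211), and knobs at (152,201), (148,231) and roughly (236,236). Two modules sit on the mat at (386,220) and (363,243). The red driver is at (285,265), with the notebook at (120,248).

```bash
python3 - <<'E'
from h import *
c=np.load('top0.npy',allow_pickle=True).item(); s=np.load('scene0.npy',allow_pickle=True).item()
a=cv2.resize(c['frame'][180:280,130:260],None,fx=4.5,fy=4.5,interpolation=cv2.INTER_CUBIC)
b=cv2.resize(s['frame'][195:315,200:320],(450,450),interpolation=cv2.INTER_CUBIC)
b=cv2.resize(s['frame'][195:315,205:345],None,fx=4.5,fy=4.5,interpolation=cv2.INTER_CUBIC)
cv2.imwrite('pics/t1.png',a[...,::-1]);cv2.imwrite('pics/s1.png',b[...,::-1])
P=cloud(c)
for n,(u,v) in dict(lock=(196,220),vial=(240,211),b=(152,201),a=(148,231),c=(237,236),m1=(386,220),m2=(363,243)).items():
    print(n,P[v,u].round(3))
hsv=cv2.cvtColor(c['frame'],cv2.COLOR_RGB2HSV)
# modules: white on mat
m=((hsv[...,1]<70)&(hsv[...,2]>120)).astype(np.uint8); mm=np.zeros_like(m); mm[180:258,346:402]=m[180:258,346:402]
for k in cv2.findContours(mm,0,2)[0]:
    if cv2.contourArea(k)>100: print('mod',cv2.minAreaRect(k),cv2.contourArea(k))
red=cv2.inRange(hsv,(0,150,80),(8,255,255))|cv2.inRange(hsv,(172,150,80),(180,255,255))
for k in cv2.findContours(red,0,2)[0]:
    if cv2.contourArea(k)>30: print('red',cv2.minAreaRect(k))
g=cv2.inRange(hsv,(45,120,80),(75,255,255))
for k in cv2.findContours(g,0,2)[0]:
    if cv2.contourArea(k)>30: print('green',cv2.minAreaRect(k))
E
```

```text
lock [0.475 0.172 0.139]
vial [0.51  0.042 0.109]
b [0.529 0.309 0.138]
a [0.438 0.313 0.139]
c [0.43  0.047 0.141]
m1 [ 0.506 -0.444  0.023]
m2 [ 0.427 -0.364  0.023]
mod ((362.5799865722656, 242.4399871826172), (29.274221420288086, 14.566400527954102), 8.130102157592773) 299.5
mod ((385.0, 219.5), (13.0, 28.0), 90.0) 280.0
red ((288.5030212402344, 263.97772216796875), (27.83332061767578, 6.845736026763916), 7.765166282653809)
red ((193.69703674316406, 219.938232421875), (13.6519775390625, 13.88206672668457), 4.39870548248291)
green ((238.3000030517578, 210.4000244140625), (12.521980285644531, 12.074767112731934), 26.56505012512207)
```

View pics/t1.png

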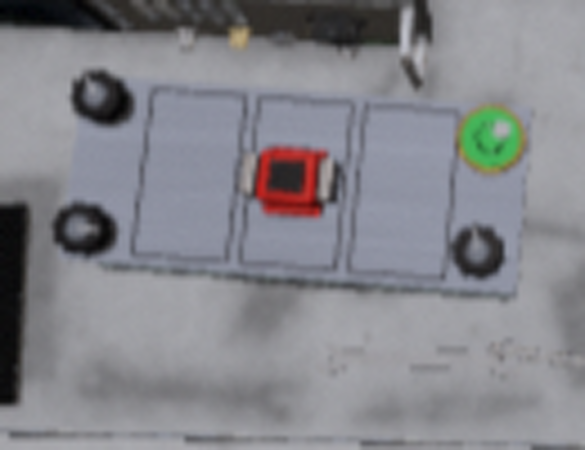

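View pics/s1.png

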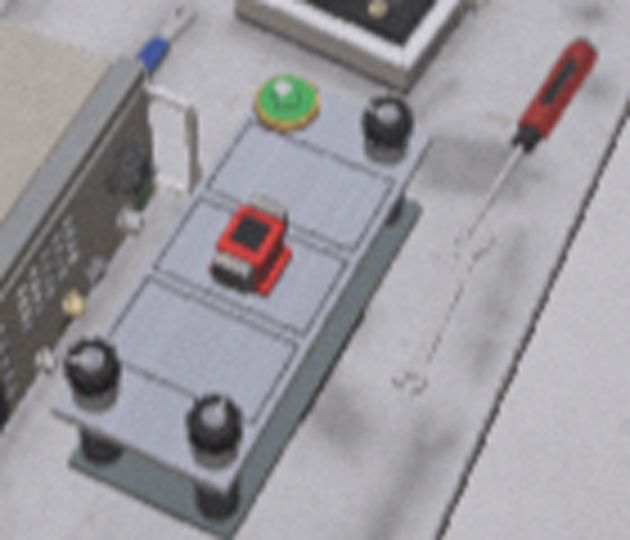

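The crops show the plate rotated about -0.05 rad, and the bubble at the upper right of the vial centre (rear right corner high). The spanner is the faint patch in front of the table. Next I'll get precise geometry.

```bash
cat >> h.py <<'E'
def knobs(c,verbose=1):
    P=cloud(c); out={}
    for n,g in dict(a=(.438,.313),b=(.529,.309),c=(.43,.047)).items():
        m=(np.hypot(P[...,0]-g[0],P[...,1]-g[1])<.028)&(P[...,2]>.122)&(P[...,2]<.155)
        q=P[m]; out[n]=np.r_[(q.min(0)+q.max(0))[:2]/2,np.percentile(q[:,2],80)]
        if verbose: print(n,m.sum(),out[n].round(4),q.mean(0).round(4),np.ptp(q,axis=0).round(3))
    return out
def vial(c,name):
    """blob centroids (px, supersampled) of the window and the bubble"""
    u0,v0=proj(c,[.512,.042,.106]); u0,v0=int(u0),int(v0); r=11; k=10
    f=cv2.resize(c['frame'][v0-r:v0+r,u0-r:u0+r],None,fx=k,fy=k,interpolation=cv2.INTER_CUBIC)
    hsv=cv2.cvtColor(f,cv2.COLOR_RGB2HSV)
    cv2.imwrite(f'pics/v_{name}.png',f[...,::-1])
    g=cv2.inRange(hsv,(40,100,60),(80,255,255)); ct=max(cv2.findContours(g,0,2)[0],key=cv2.contourArea)
    hull=cv2.convexHull(ct); (gx,gy),ax,_=cv2.fitEllipse(hull)
    hm=np.zeros_like(g); cv2.drawContours(hm,[hull],-1,255,-1)
    w=np.where((hm>0),np.clip(170-hsv[...,1].astype(float),0,None)*(hsv[...,2]>120),0)
    yy,xx=np.mgrid[0:f.shape[0],0:f.shape[1]]; bx,by=(w*xx).sum()/w.sum(),(w*yy).sum()/w.sum()
    t=lambda x,y:(u0-r+(x+.5)/k-.5,v0-r+(y+.5)/k-.5)
    G,B=ray(c,*t(gx,gy),.106),ray(c,*t(bx,by),.106)
    print(name,'vial',G.round(4),'bubble-vial mm world',((B-G)*1e3)[:2].round(2),'axes px',np.array(ax)/k)
    return G,B,f
E
python3 - <<'E'
from h import *
for n in('top','scene'):
    c=np.load(n+'0.npy',allow_pickle=True).item(); print(n); K=knobs(c); 
    G,B,f=vial(c,n+'0')
    P=cloud(c)
    d=K['a']-K['c']; psi=np.arctan2(-d[0],d[1]); d2=K['b']-K['a']; print('psi',psi, np.arctan2(d2[1],d2[0]),np.linalg.norm(d[:2]),np.linalg.norm(d2[:2]))
    q=P[(P[...,2]>.085)&(P[...,2]<.106)&(abs(P[...,0]-.475)<.05)&(P[...,1]>.07)&(P[...,1]<.29)]
    A=np.c_[q[:,:2]-[.475,.172],np.ones(len(q))]; s=np.linalg.lstsq(A,q[:,2],rcond=None)[0]
    r=q[:,2]-A@s; k=abs(r)<.002; s=np.linalg.lstsq(A[k],q[k,2],rcond=None)[0]; print('plane slope',s.round(4),len(q),k.sum(),r.std())
    for nm,lo,hi,x0,x1,y0,y1 in[('lock',.125,.15,.43,.52,.12,.22),('mod1',.012,.04,.44,.57,-.52,-.38),('mod2',.012,.04,.37,.47,-.43,-.30),('spanner',.003,.02,.3,.41,.02,.3),('bench',-.02,.02,.3,.41,-.29,-.19)]:
        m=(P[...,2]>lo)&(P[...,2]<hi)&(P[...,0]>x0)&(P[...,0]<x1)&(P[...,1]>y0)&(P[...,1]<y1); q=P[m]
        if len(q)<3: print(nm,len(q));continue
        print(nm,m.sum(),'mid',((q.min(0)+q.max(0))/2).round(4),'ext',np.ptp(q,axis=0).round(3),'zmed',np.median(q[:,2]).round(4),cv2.minAreaRect((q[:,:2]*1000).astype(np.float32)))
E
python3 -c "
import cv2,numpy as np
cv2.imwrite('pics/v0.png',np.hstack([cv2.imread('pics/v_top0.png'),cv2.imread('pics/v_scene0.png')]))"
```

```text
top
a 115 [0.443  0.3182 0.1382] [0.4417 0.316  0.1356] [0.033 0.036 0.019]
b 115 [0.531  0.3127 0.1385] [0.531  0.3111 0.1358] [0.035 0.034 0.021]
c 109 [0.4331 0.0521 0.142 ] [0.4323 0.0512 0.1398] [0.035 0.033 0.02 ]
top0 vial [0.5131 0.0472 0.106 ] bubble-vial mm world [ 3.3  -3.02] axes px [13.45137787 13.73531189]
psi -0.03726346594838196 -0.06278896756566343 0.266273482759237 0.08818298066692283
plane slope [ 0.0119 -0.0164  0.0975] 1972 1350 0.002077515166654604
lock 229 mid [0.4799 0.1811 0.1341] ext [0.035 0.063 0.018] zmed 0.1369 ((479.8673400878906, 181.02670288085938), (34.37675857543945, 63.48704147338867), 0.6698295474052429)
mod1 386 mid [ 0.4878 -0.4379  0.0218] ext [0.094 0.116 0.019] zmed 0.0241 ((497.988037109375, -424.9498596191406), (76.02827453613281, 135.91891479492188), 31.019229888916016)
mod2 353 mid [ 0.4309 -0.3643  0.0224] ext [0.052 0.099 0.02 ] zmed 0.0241 ((430.54022216796875, -364.6331787109375), (99.09423065185547, 48.140480041503906), 83.78194427490234)
spanner 403 mid [0.3563 0.1602 0.011 ] ext [0.107 0.279 0.016] zmed 0.0044 ((355.67315673828125,
[... 914 characters left out ...]
211 mid [ 0.4986 -0.4399  0.024 ] ext [0.116 0.119 0.024] zmed 0.0247 ((498.513671875, -437.9353942871094), (110.85966491699219, 120.67533111572266), 2.794877529144287)
mod2 225 mid [ 0.4219 -0.3714  0.0244] ext [0.093 0.117 0.025] zmed 0.0254 ((427.1846618652344, -366.673583984375), (89.24039459228516, 119.2478256225586), 7.108701229095459)
spanner 1004 mid [0.355  0.1608 0.0115] ext [0.11  0.278 0.017] zmed 0.0049 ((355.1022033691406, 160.77740478515625), (278.2723083496094, 109.80126190185547), 89.95824432373047)
bench 614 mid [ 0.355  -0.2402 -0.0033] ext [0.11  0.099 0.03 ] zmed 0.0021 ((354.9999694824219, -240.24282836914062), (99.44180297851562, 109.93328857421875), 89.95906066894531)
```

View pics/v0.png

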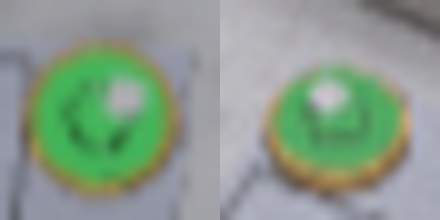

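Emit:
drive_tool(
  series=[
    [0,0,0.47,31,-20,-5,8.5],
    [0,0,0.47,31,-20,-5,8.5],
    [0,0,0.47,31,-20,-5,8.5],
    [0,0,0.47,31,-20,-5,8.5],
    [0,0,0.47,31,-20,-5,8.5],
    [0,0,0.47,31,-20,-5,8.5],
    [0,0,0.47,31,-20,-5,8.5],
    [0,0,0.47,31,-20,-5,8.5],
    [0,0,0.47,31,-20,-5,8.5],
    [0,0,0.47,31,-20,-5,8.5],
  ],
)

```text
time: 0.93
tcp_pos: [0.4851, -0.2938, 0.4556]
eef_rot: [-0.002, 1.0, -0.013, 0.002]
force: [0.8, 0.7, 0.4]
grip_width: 0.0848
grip_force: 0.0
```

```bash
python3 - <<'E'
import re
s=open('h.py').read()
i=s.index("    w=np.where((hm>0)"); j=s.index("    yy,xx=np.mgrid",i)
s=s[:i]+"""    hm=cv2.erode(hm,np.ones((13,13)))
    b=((hm>0)&(hsv[...,1]<100)&(hsv[...,2]>110)).astype(np.uint8); nl,lab,st,_=cv2.connectedComponentsWithStats(b)
    w=(lab==1+st[1:,4].argmax()).astype(float); print('bubble area px',w.sum()/k/k)
"""+s[j:]
open('h.py','w').write(s)
E
python3 - <<'E'
from h import *
for n in('top','scene'):
    c=np.load(n+'0.npy',allow_pickle=True).item(); G,B,f=vial(c,n+'0')
rel([.48,.1825,.40],1.529)
E
```

```text
bubble area px 16.36
top0 vial [0.5131 0.0472 0.106 ] bubble-vial mm world [ 6.27 -7.37] axes px [13.45137787 13.73531189]
bubble area px 12.11
scene0 vial [0.5124 0.0453 0.106 ] bubble-vial mm world [ 6.15 -7.2 ] axes px [ 9.265168   12.38046417]
tcp [ 0.4851 -0.2938  0.4556] t 0.93 toolx [ 1.    -0.026  0.004] tooly [-0.026 -1.    -0.004] z [ 0.004  0.004 -1.   ] F [0.8 0.7 0.4] q [ 0.47  0.26 -0.04  1.76  0.01  1.13 -1.17] w 0.08476574131423303
shift cm [ -1.79 -47.57   5.73]
turn: world -0.015  toolz 0.015
```

Emit:
drive_tool(
  series=[
    [0,0,0.015,-1.8,-40,0,8.5],
    [0,0,0.015,-1.8,-40,0,8.5],
    [0,0,0.015,-1.8,-40,0,8.5],
    [0,0,0.015,-1.8,-40,0,8.5],
    [0,0,0.015,-1.8,-40,0,8.5],
    [0,0,0.015,-1.8,-40,0,8.5],
    [0,0,0.015,-1.8,-40,0,8.5],
    [0,0,0.015,-1.8,-40,0,8.5],
    [0,0,0.015,-1.8,-40,0,8.5],
    [0,0,0.015,-1.8,-40,0,8.5],
  ],
)

```text
time: 1.77
tcp_pos: [0.4768, 0.1025, 0.4547]
eef_rot: [-0.001, 1.0, -0.025, 0.0]
force: [0.6, 0.1, -0.3]
grip_width: 0.0849
grip_force: 0.0
```

```bash
python3 - <<'E'
from h import *
rel([.48,.1825,.277],1.529)
E
```

```text
tcp [0.4768 0.1025 0.4547] t 1.77 toolx [ 0.999 -0.05  -0.   ] tooly [-0.05  -0.999 -0.001] z [ 0.     0.001 -1.   ] F [ 0.6  0.1 -0.3] q [-0.03  0.14 -0.34  1.91  0.05  1.1  -2.01] w 0.08485858323040124
shift cm [-0.08 -7.98 17.79]
turn: world 0.008  toolz -0.008
```

Emit:
drive_tool(
  series=[
    [0,0,-0.008,-0.1,-8,3,8.5],
    [0,0,-0.008,-0.1,-8,6,8.5],
    [0,0,-0.008,-0.1,-8,9,8.5],
    [0,0,-0.008,-0.1,-8,12,8.5],
    [0,0,-0.008,-0.1,-8,14,8.5],
    [0,0,-0.008,-0.1,-8,16,8.5],
    [0,0,-0.008,-0.1,-8,17,8.5],
    [0,0,-0.008,-0.1,-8,17.8,8.5],
    [0,0,-0.008,-0.1,-8,17.8,8.5],
    [0,0,-0.008,-0.1,-8,17.8,8.5],
  ],
)

```text
time: 2.6
tcp_pos: [0.4814, 0.1782, 0.2772]
eef_rot: [-0.0, 1.0, -0.023, 0.0]
force: [0.7, 0.2, 0.2]
grip_width: 0.085
grip_force: 0.0
```

Emit:
drive_tool(
  series=[
    [0,0,0,0,0,0,6],
    [0,0,0,0,0,0,4.5],
    [0,0,0,0,0,0,4.5],
    [0,0,0,0,0,0,4.5],
    [0,0,0,0,0,0,4.5],
    [0,0,0,0,0,0,4.5],
    [0,0,0,0,0,0,4.5],
  ],
  grip_force=25,
)

```text
time: 3.18
tcp_pos: [0.4818, 0.1804, 0.2791]
eef_rot: [-0.002, 1.0, -0.022, 0.002]
force: [-2.3, 4.7, 11.0]
grip_width: 0.0454
grip_force: 18.5
```

Emit:
drive_tool(
  series=[
    [0,0,0,0,0,-0.5,4.5],
    [0,0,0,0,0,-1,4.5],
    [0,0,0,0,0,-2,4.5],
    [0,0,0,0,0,-3,4.5],
    [0,0,0,0,0,-4,4.5],
  ],
)

```text
time: 3.6
tcp_pos: [0.4807, 0.1798, 0.3174]
eef_rot: [-0.001, 1.0, -0.022, 0.0]
force: [1.2, 0.7, -2.1]
grip_width: 0.0451
grip_force: 15.6
```

```bash
python3 - <<'E'
from h import *
s=look('scene'); P=cloud(s)
cv2.imwrite('pics/s2.png',cv2.resize(s['frame'][180:320,190:340],None,fx=4,fy=4)[...,::-1])
rel([.40,-.26,.46])
for n in('top','scene'):
    c=np.load(n+'0.npy',allow_pickle=True).item(); Q=cloud(c)
    m=(Q[...,0]>.3)&(Q[...,0]<.5)&(Q[...,1]>-.32)&(Q[...,1]<-.02)&(Q[...,2]>.012)&(Q[...,2]<.1); 
    for y0 in np.arange(-.32,-.02,.03):
        k=m&(Q[...,1]>=y0)&(Q[...,1]<y0+.03); print(round(y0,2),k.sum(), 'xmin of raised',Q[k][:,0].min().round(3) if k.any() else None)
E
```

```text
tcp [0.4814 0.1793 0.3192] t 3.65 toolx [ 0.999 -0.045  0.003] tooly [-0.045 -0.999 -0.002] z [ 0.003  0.002 -1.   ] F [ 0.9 -0.1  0.3] q [-0.17  0.34 -0.37  2.    0.17  0.82 -2.25] w 0.0450699483113341
shift cm [ -6.11  44.23 -14.19]
-0.32 3 xmin of raised 0.433
-0.29 80 xmin of raised 0.435
-0.26 189 xmin of raised 0.433
-0.23 199 xmin of raised 0.429
-0.2 185 xmin of raised 0.416
-0.17 287 xmin of raised 0.338
-0.14 219 xmin of raised 0.341
-0.11 223 xmin of raised 0.343
-0.08 124 xmin of raised 0.346
-0.05 13 xmin of raised 0.361
-0.32 3 xmin of raised 0.376
-0.29 39 xmin of raised 0.433
-0.26 115 xmin of raised 0.431
-0.23 131 xmin of raised 0.426
-0.2 120 xmin of raised 0.401
-0.17 198 xmin of raised 0.335
-0.14 167 xmin of raised 0.338
-0.11 178 xmin of raised 0.342
-0.08 173 xmin of raised 0.345
-0.05 13 xmin of raised 0.352
```

View pics/s2.png

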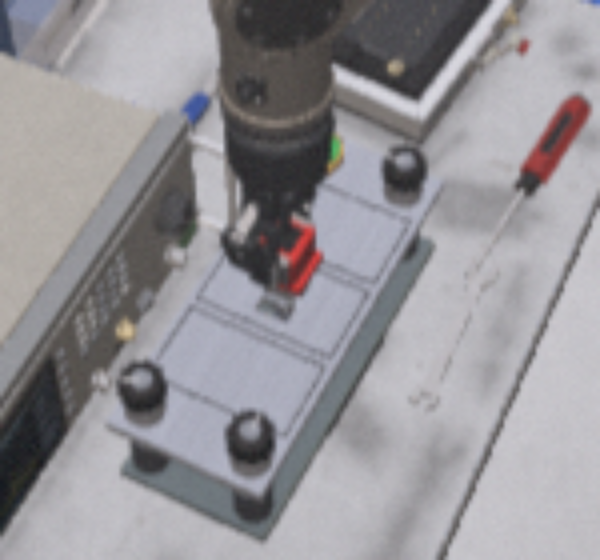

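The lock is free of the plate, in the gripper. I'll carry it to the free bench at about (0.375,-0.245).

Emit:
drive_tool(
  series=[
    [0,0,0,0,0,-4,4.5],
    [0,0,0,0,0,-8,4.5],
    [0,0,0,0,0,-11,4.5],
    [0,0,0,0,3,-13,4.5],
    [0,0,0,-1,6,-13,4.5],
    [0,0,0,-2,10,-13,4.5],
    [0,0,0,-3,14,-13,4.5],
    [0,0,0,-4,18,-13,4.5],
    [0,0,0,-4,22,-13,4.5],
    [0,0,0,-4,24,-13,4.5],
  ],
)

```text
time: 4.48
tcp_pos: [0.4281, -0.0648, 0.4466]
eef_rot: [0.001, 1.0, -0.026, -0.0]
force: [0.0, -0.3, -1.8]
grip_width: 0.0454
grip_force: 15.6
```

```bash
python3 - <<'E'
from h import *
rel([.375,-.245,.25],1.5708)
E
```

```text
tcp [ 0.4281 -0.0648  0.4466] t 4.48 toolx [ 0.999 -0.052 -0.001] tooly [-0.052 -0.999  0.002] z [-0.001 -0.002 -1.   ] F [ 0.  -0.3 -1.8] q [ 0.19  0.04 -0.19  2.04  0.01  1.07 -1.63] w 0.04539707820839548
shift cm [-4.35 18.23 19.71]
turn: world 0.052  toolz -0.052
```

Emit:
drive_tool(
  series=[
    [0,0,-0.05,-0.5,4,0,4.5],
    [0,0,-0.05,-1.5,8,0,4.5],
    [0,0,-0.05,-2.5,12,0,4.5],
    [0,0,-0.05,-3.5,16,0,4.5],
    [0,0,-0.05,-4.3,18.2,2,4.5],
    [0,0,-0.05,-4.3,18.2,6,4.5],
    [0,0,-0.05,-4.3,18.2,10,4.5],
    [0,0,-0.05,-4.3,18.2,14,4.5],
    [0,0,-0.05,-4.3,18.2,17,4.5],
    [0,0,-0.05,-4.3,18.2,19,4.5],
  ],
)

```text
time: 5.32
tcp_pos: [0.377, -0.2392, 0.2538]
eef_rot: [-0.001, 1.0, 0.002, -0.002]
force: [-0.4, -0.7, -1.8]
grip_width: 0.0452
grip_force: 15.6
```

Emit:
drive_tool(
  series=[
    [0,0,0,0,0,1,4.5],
    [0,0,0,0,0,2,4.5],
    [0,0,0,0,0,2.7,4.5],
    [0,0,0,0,0,2.9,4.5],
    [0,0,0,0,0,3.1,4.5],
    [0,0,0,0,0,3.1,4.5],
  ],
)

```text
time: 5.82
tcp_pos: [0.379, -0.2397, 0.2262]
eef_rot: [0.0, 1.0, 0.002, 0.001]
force: [0.7, 0.0, -2.0]
grip_width: 0.0451
grip_force: 15.6
```

Emit:
drive_tool(
  series=[
    [0,0,0,0,0,0.3,4.5],
    [0,0,0,0,0,0.6,4.5],
    [0,0,0,0,0,0.8,4.5],
    [0,0,0,0,0,0.8,4.5],
  ],
)

```text
time: 6.15
tcp_pos: [0.3795, -0.2398, 0.2185]
eef_rot: [0.0, 1.0, 0.002, 0.001]
force: [0.0, 0.7, 4.5]
grip_width: 0.0454
grip_force: 16.5
```

Contact. Release and lift.

Emit:
drive_tool(
  series=[
    [0,0,0,0,0,0,5.5],
    [0,0,0,0,0,0,6.5],
    [0,0,0,0,0,0,8],
    [0,0,0,0,0,0,8],
    [0,0,0,0,0,-2,8],
    [0,0,0,0,0,-5,8],
    [0,0,0,0,0,-9,8],
    [0,0,0,0,0,-13,8],
    [0,0,0,0,0,-17,8],
    [0,0,0,0,0,-21,8],
  ],
)

```text
time: 6.98
tcp_pos: [0.378, -0.2393, 0.4297]
eef_rot: [0.0, 1.0, 0.002, 0.0]
force: [0.5, 0.7, -0.2]
grip_width: 0.08
grip_force: 0.0
```

```bash
python3 - <<'E'
from h import *
rel([.431,.053,.45])
for n in('scene','top'):
    c=look(n); 
    hsv=cv2.cvtColor(c['frame'],cv2.COLOR_RGB2HSV)
    red=cv2.inRange(hsv,(0,150,80),(8,255,255))|cv2.inRange(hsv,(172,150,80),(180,255,255))
    for k in cv2.findContours(red,0,2)[0]:
        if cv2.contourArea(k)>25:
            r=cv2.minAreaRect(k); u,v=map(int,r[0]); print(n,'red',r,cloud(c)[v,u].round(3))
    vial(c,n+'1'); knobs(c)
E
```

```text
tcp [ 0.378  -0.2393  0.4297] t 6.98 toolx [1.    0.004 0.   ] tooly [ 0.004 -1.     0.   ] z [ 0. -0. -1.] F [ 0.5  0.7 -0.2] q [ 0.42  0.07  0.01  2.04 -0.    1.03 -1.14] w 0.08002817289524403
shift cm [  5.4  -29.21  -2.03]
bubble area px 11.790000000000001
scene1 vial [0.5123 0.0452 0.106 ] bubble-vial mm world [ 6.12 -7.36] axes px [ 9.20734024 12.33734818]
a 124 [0.4393 0.3199 0.1395] [0.4389 0.3215 0.1361] [0.035 0.034 0.019]
b 123 [0.5295 0.3164 0.1409] [0.5279 0.3171 0.1374] [0.035 0.033 0.023]
c 109 [0.4303 0.0539 0.1438] [0.4293 0.0564 0.139 ] [0.034 0.038 0.028]
top red ((288.5044250488281, 263.96728515625), (27.82046127319336, 6.806431293487549), 7.594643592834473) [ 0.356 -0.116  0.021]
top red ((328.5, 260.5), (7.0, 13.0), 90.0) [ 0.368 -0.235  0.079]
bubble area px 16.34
top1 vial [0.5131 0.0472 0.106 ] bubble-vial mm world [ 6.21 -7.52] axes px [13.48439941 13.71945343]
a 114 [0.4429 0.3176 0.1378] [0.4418 0.3161 0.1351] [0.033 0.036 0.019]
b 115 [0.5313 0.3127 0.1391] [0.531  0.3111 0.1359] [0.034 0.036 0.021]
c 109 [0.4331 0.0521 0.1422] [0.4323 0.0512 0.1404] [0.035 0.033 0.023]
```

Emit:
drive_tool(
  series=[
    [0,0,-0.12,1,-4,0,6],
    [0,0,-0.24,2,-8,0,6],
    [0,0,-0.36,3,-12,0,6],
    [0,0,-0.48,4,-16,0,6],
    [0,0,-0.6,5,-20,0,6],
    [0,0,-0.72,5.35,-24,1,6],
    [0,0,-0.84,5.35,-27,3,6],
    [0,0,-0.96,5.35,-29.2,5,6],
    [0,0,-1.08,5.35,-29.2,6,6],
    [0,0,-1.2,5.35,-29.2,7,6],
  ],
)

```text
time: 7.92
tcp_pos: [0.4305, 0.0543, 0.3564]
eef_rot: [-0.001, 0.821, 0.57, -0.001]
force: [0.9, 0.0, -0.9]
grip_width: 0.06
grip_force: 0.0
```

Emit:
drive_tool(
  series=[
    [0,0,-0.12,0,0,0,6],
    [0,0,-0.24,0,0,0,6],
    [0,0,-0.36,0,0,0,6],
    [0,0,-0.48,0,0,0,6],
    [0,0,-0.6,0,0,0,6],
    [0,0,-0.72,0,0,0,6],
    [0,0,-0.84,0,0,0,6],
    [0,0,-0.96,0,0,0,6],
    [0,0,-1.08,0,0,0,6],
    [0,0,-1.2,0,0,0,6],
  ],
)

```text
time: 8.75
tcp_pos: [0.4309, 0.0525, 0.3573]
eef_rot: [-0.0, 0.358, 0.934, -0.0]
force: [0.7, -0.9, -0.1]
grip_width: 0.0598
grip_force: 0.0
```

Emit:
drive_tool(
  series=[
    [0,0,-0.12,0,0,0,6],
    [0,0,-0.24,0,0,0,6],
    [0,0,-0.36,0,0,0,6],
    [0,0,-0.48,0,0,0,6],
    [0,0,-0.6,0,0,0,6],
    [0,0,-0.72,0,0,0,6],
    [0,0,-0.84,0,0,0,6],
    [0,0,-0.96,0,0,0,6],
    [0,0,-1.08,0,0,0,6],
    [0,0,-1.2,0,0,0,6],
  ],
)

```text
time: 9.58
tcp_pos: [0.4309, 0.0525, 0.3574]
eef_rot: [-0.0, -0.232, 0.973, 0.0]
force: [-0.1, 0.3, 0.3]
grip_width: 0.06
grip_force: 0.0
```

```bash
python3 - <<'E'
from h import *
rel([.4315,.0525,.286])
E
```

```text
tcp [0.4309 0.0525 0.3574] t 9.58 toolx [-0.892 -0.451  0.001] tooly [-0.451  0.892  0.   ] z [-0.001 -0.    -1.   ] F [-0.1  0.3  0.3] q [ 0.36  0.2  -0.69  2.12  0.17  0.88  1.62] w 0.05997039361510927
shift cm [-0.06 -0.03  7.14]
```

Emit:
drive_tool(
  series=[
    [0,0,-0.12,-0.05,0,1,6],
    [0,0,-0.24,-0.05,0,2,6],
    [0,0,-0.36,-0.05,0,3,6],
    [0,0,-0.48,-0.05,0,4,6],
    [0,0,-0.6,-0.05,0,5,6],
    [0,0,-0.72,-0.05,0,6,6],
    [0,0,-0.84,-0.05,0,6.8,6],
    [0,0,-0.84,-0.05,0,7.1,6],
    [0,0,-0.84,-0.05,0,7.1,6],
  ],
)

```text
time: 10.33
tcp_pos: [0.4311, 0.0526, 0.2859]
eef_rot: [-0.001, -0.605, 0.797, 0.001]
force: [0.3, 0.4, -0.2]
grip_width: 0.0599
grip_force: 0.0
```

Emit:
drive_tool(
  series=[
    [0,0,0,0,0,0,3],
    [0,0,0,0,0,0,3],
    [0,0,0,0,0,0,3],
    [0,0,0,0,0,0,3],
    [0,0,0,0,0,0,3],
  ],
  grip_force=35,
)

```text
time: 10.75
tcp_pos: [0.4318, 0.0529, 0.2872]
eef_rot: [0.0, -0.606, 0.796, -0.0]
force: [0.4, 0.6, 1.9]
grip_width: 0.0316
grip_force: 34.6
```

Emit:
drive_tool(
  series=[
    [0,0,0.12,0,0,0,3],
    [0,0,0.24,0,0,0.01,3],
    [0,0,0.36,0,0,0.02,3],
    [0,0,0.48,0,0,0.03,3],
    [0,0,0.6,0,0,0.04,3],
    [0,0,0.72,0,0,0.05,3],
    [0,0,0.84,0,0,0.05,3],
    [0,0,0.96,0,0,0.06,3],
    [0,0,1.08,0,0,0.07,3],
    [0,0,1.2,0,0,0.07,3],
  ],
)

```text
time: 11.58
tcp_pos: [0.4318, 0.0528, 0.2865]
eef_rot: [0.001, -0.048, 0.999, -0.0]
force: [0.4, -1.5, 3.2]
grip_width: 0.0323
grip_force: 34.6
```

```bash
python3 - <<'E'
from h import *
rel([.4315,.0525,.286])
for n in('scene','top'): 
    try: vial(look(n),n+'2')
    except Exception as e: print(n,e)
E
```

```text
tcp [0.4318 0.0528 0.2865] t 11.58 toolx [-0.995 -0.096 -0.001] tooly [-0.096  0.995 -0.   ] z [ 0.001 -0.    -1.   ] F [ 0.4 -1.5  3.2] q [ 0.19  0.3  -0.53  2.19  0.23  0.7   1.18] w 0.03228597858692864
shift cm [ 0.04 -0.03  0.05]
bubble area px 13.61
scene2 vial [0.5123 0.0457 0.106 ] bubble-vial mm world [ 5.99 -6.61] axes px [ 9.3169281  12.33043289]
top max() iterable argument is empty
```

Emit:
drive_tool(
  series=[
    [0,0,0.12,0,0,0,3],
    [0,0,0.24,0,0,0.01,3],
    [0,0,0.36,0,0,0.02,3],
    [0,0,0.48,0,0,0.03,3],
    [0,0,0.6,0,0,0.04,3],
    [0,0,0.72,0,0,0.05,3],
    [0,0,0.84,0,0,0.06,3],
    [0,0,0.96,0,0,0.07,3],
    [0,0,1.08,0,0,0.08,3],
    [0,0,1.2,0,0,0.08,3],
  ],
)

```text
time: 12.52
tcp_pos: [0.432, 0.0528, 0.2857]
eef_rot: [0.001, 0.523, 0.853, 0.0]
force: [-0.7, -2.1, 3.1]
grip_width: 0.0317
grip_force: 34.5
```

Emit:
drive_tool(
  series=[
    [0,0,0.12,0,0,0,3],
    [0,0,0.24,0,0,0.01,3],
    [0,0,0.36,0,0,0.02,3],
    [0,0,0.48,0,0,0.03,3],
    [0,0,0.6,0,0,0.04,3],
    [0,0,0.72,0,0,0.05,3],
    [0,0,0.84,0,0,0.06,3],
    [0,0,0.96,0,0,0.07,3],
    [0,0,1.08,0,0,0.08,3],
    [0,0,1.2,0,0,0.08,3],
  ],
)

```text
time: 13.35
tcp_pos: [0.4319, 0.0525, 0.2848]
eef_rot: [0.001, 0.913, 0.409, 0.001]
force: [0.3, -2.2, 2.8]
grip_width: 0.0317
grip_force: 34.7
```

Emit:
drive_tool(
  series=[
    [0,0,0.12,0,0,0,3],
    [0,0,0.24,0,0,0.01,3],
    [0,0,0.36,0,0,0.02,3],
    [0,0,0.48,0,0,0.03,3],
    [0,0,0.6,0,0,0.04,3],
    [0,0,0.72,0,0,0.05,3],
    [0,0,0.84,0,0,0.06,3],
    [0,0,0.96,0,0,0.07,3],
    [0,0,1.08,0,0,0.08,3],
    [0,0,1.2,0,0,0.08,3],
  ],
)

```text
time: 14.18
tcp_pos: [0.4318, 0.0525, 0.2839]
eef_rot: [0.0, 0.984, -0.178, 0.0]
force: [0.0, -3.1, 5.3]
grip_width: 0.0316
grip_force: 34.7
```

Emit:
drive_tool(
  series=[
    [0,0,0.1,0,0,0,3],
    [0,0,0.1,0,0,0,3],
    [0,0,0.1,0,0,0,4],
    [0,0,0.1,0,0,0,6],
    [0,0,0.1,0,0,0,6],
    [0,0,0.1,0,0,-1,6],
    [0,0,0.1,0,0,-3,6],
    [0,0,0.1,0,0,-5,6],
    [0,0,0.1,0,0,-8,6],
  ],
)

```text
time: 14.93
tcp_pos: [0.4305, 0.0529, 0.3629]
eef_rot: [0.001, 0.974, -0.225, -0.002]
force: [0.2, -0.0, 0.1]
grip_width: 0.06
grip_force: 0.0
```

```bash
python3 - <<'E'
from h import *
rel([.4415,.319,.37])
for n in('scene','top'): 
    try: vial(look(n),n+'2')
    except Exception as e: print(n,e)
E
```

```text
tcp [0.4305 0.0529 0.3629] t 14.93 toolx [ 0.899 -0.438 -0.003] tooly [-0.438 -0.899  0.003] z [-0.004 -0.001 -1.   ] F [ 0.2 -0.   0.1] q [-0.48  0.13  0.23  2.16 -0.04  0.86 -2.25] w 0.06003726099275773
shift cm [-10.67 -24.39  -0.75]
bubble area px 16.79
scene2 vial [0.5116 0.047  0.106 ] bubble-vial mm world [ 7.31 -4.24] axes px [ 9.33206863 12.33358383]
top max() iterable argument is empty
```

Emit:
drive_tool(
  series=[
    [0,0,-0.1,-1.5,-3.5,0,6],
    [0,0,-0.2,-3,-7,0,6],
    [0,0,-0.3,-4.5,-10.5,0,6],
    [0,0,-0.3,-6,-14,0,6],
    [0,0,-0.3,-7.5,-17.5,0,6],
    [0,0,-0.3,-9,-21,-0.5,6],
    [0,0,-0.3,-10.7,-24.4,-0.7,6],
    [0,0,-0.3,-10.7,-24.4,-0.7,6],
    [0,0,-0.3,-10.7,-24.4,-0.7,6],
  ],
)

```text
time: 15.78
tcp_pos: [0.4419, 0.3216, 0.3696]
eef_rot: [0.0, 0.997, -0.075, -0.001]
force: [0.2, 0.2, -1.0]
grip_width: 0.0603
grip_force: 0.0
```

```bash
python3 - <<'E'
from h import *
rel([.4415,.319,.283])
for n in('scene','top'): 
    try: vial(look(n),n+'2')
    except Exception as e: print(n,e)
E
```

```text
tcp [0.4419 0.3216 0.3696] t 15.78 toolx [ 0.989 -0.149 -0.001] tooly [-0.149 -0.989  0.   ] z [-0.001  0.    -1.   ] F [ 0.2  0.2 -1. ] q [-0.78  0.3   0.05  1.9  -0.02  0.93 -2.45] w 0.06031203450677948
shift cm [0.01 0.26 8.66]
scene attempt to get argmax of an empty sequence
bubble area px 16.48
top2 vial [0.5128 0.0469 0.106 ] bubble-vial mm world [ 6.52 -2.84] axes px [13.52059937 13.78132324]
```

Emit:
drive_tool(
  series=[
    [0,0,0,0,0.2,2,6],
    [0,0,0,0,0.2,4,6],
    [0,0,0,0,0.2,6,6],
    [0,0,0,0,0.2,8,6],
    [0,0,0,0,0.2,8.7,6],
    [0,0,0,0,0.2,8.7,6],
    [0,0,0,0,0.2,8.7,3],
    [0,0,0,0,0.2,8.7,3],
    [0,0,0,0,0.2,8.7,3],
    [0,0,0,0,0.2,8.7,3],
  ],
)

```text
time: 16.72
tcp_pos: [0.4433, 0.3182, 0.2853]
eef_rot: [-0.002, 0.997, -0.078, 0.001]
force: [0.8, 4.0, 2.7]
grip_width: 0.0318
grip_force: 34.9
```

Emit:
drive_tool(
  series=[
    [0,0,0,0,0,0,3],
    [0,0,0,0,0,0,3],
    [0,0,-0.12,0,0,0,3],
    [0,0,-0.24,0,0,-0.01,3],
    [0,0,-0.36,0,0,-0.02,3],
    [0,0,-0.48,0,0,-0.03,3],
    [0,0,-0.6,0,0,-0.04,3],
    [0,0,-0.72,0,0,-0.04,3],
    [0,0,-0.84,0,0,-0.05,3],
    [0,0,-0.96,0,0,-0.06,3],
  ],
)

```text
time: 17.55
tcp_pos: [0.4427, 0.3199, 0.2859]
eef_rot: [-0.002, 0.919, 0.395, 0.003]
force: [-1.2, 9.1, 3.1]
grip_width: 0.032
grip_force: 35.0
```

Emit:
drive_tool(
  series=[
    [0,0,-0.12,0,0,0,3],
    [0,0,-0.24,0,0,-0.01,3],
    [0,0,-0.36,0,0,-0.02,3],
    [0,0,-0.48,0,0,-0.03,3],
    [0,0,-0.6,0,0,-0.04,3],
    [0,0,-0.72,0,0,-0.05,3],
    [0,0,-0.84,0,0,-0.06,3],
    [0,0,-0.96,0,0,-0.06,3],
    [0,0,-1.08,0,0,-0.07,3],
    [0,0,-1.2,0,0,-0.07,3],
  ],
)

```text
time: 18.38
tcp_pos: [0.4406, 0.3205, 0.2865]
eef_rot: [-0.002, 0.535, 0.845, 0.002]
force: [-9.8, 8.2, 10.2]
grip_width: 0.0317
grip_force: 35.5
```

```bash
python3 - <<'E'
from h import *
rel([.4415,.319,.283])
for n in('scene','top'): 
    try: vial(look(n),n+'2')
    except Exception as e: print(n,e)
E
```

```text
tcp [0.4406 0.3205 0.2865] t 18.38 toolx [-0.428  0.904  0.005] tooly [0.904 0.428 0.001] z [-0.001  0.005 -1.   ] F [-9.8  8.2 10.2] q [-0.37  0.45 -0.47  1.95  0.27  0.8  -0.55] w 0.031712184252583514
shift cm [-0.18  0.02  0.35]
scene max() iterable argument is empty
bubble area px 16.91
top2 vial [0.5129 0.0468 0.106 ] bubble-vial mm world [ 0.98 -1.04] axes px [13.39597626 13.66811829]
```

Emit:
drive_tool(
  series=[
    [0,0,0,0,0,0,4],
    [0,0,0,0,0,0,6],
    [0,0,0,0,0,0,6],
    [0,0,0,0,0,-1,6],
    [0,0,0,0,0,-3,6],
    [0,0,0,0,0,-5,6],
    [0,0,0,0,0,-8,6],
    [0,0,0,0,0,-12,6],
    [0,0,0,0,0,-16,6],
    [0,0,0,0,0,-16,6],
  ],
)

```text
time: 19.32
tcp_pos: [0.4438, 0.3184, 0.4536]
eef_rot: [0.002, 0.539, 0.842, 0.006]
force: [0.7, 1.2, 0.5]
grip_width: 0.0598
grip_force: 0.0
```

```bash
python3 - <<'E'
from h import *
rel([.4415,.319,.283])
for n in('scene','top'): 
    try: vial(look(n),n+'2')
    except Exception as e: print(n,e)
E
```

```text
tcp [0.4438 0.3184 0.4536] t 19.32 toolx [-0.419  0.908  0.002] tooly [0.908 0.419 0.013] z [ 0.011  0.007 -1.   ] F [0.7 1.2 0.5] q [-0.31  0.26 -0.52  1.78  0.14  1.12 -0.44] w 0.0598368580129562
shift cm [ 0.11 -0.4  17.06]
bubble area px 18.21
scene2 vial [0.5104 0.0472 0.106 ] bubble-vial mm world [ 1.77 -1.33] axes px [ 9.43060837 11.47142105]
bubble area px 18.869999999999997
top2 vial [0.5129 0.0469 0.106 ] bubble-vial mm world [0.15 0.01] axes px [13.36824188 13.7446991 ]
```

Emit:
drive_tool(
  series=[
    [0,0,0.1,-3.5,-1.5,0,6],
    [0,0,0.2,-7,-3,0,6],
    [0,0,0.3,-10.5,-4.5,0,6],
    [0,0,0.4,-14,-6,0,6],
    [0,0,0.43,-17.5,-7.5,0,6],
    [0,0,0.43,-21,-9,0,6],
    [0,0,0.43,-24.5,-10.8,0,7],
    [0,0,0.43,-28,-12.5,0,7],
    [0,0,0.43,-31,-14,0,7],
    [0,0,0.43,-34,-15.3,0,8],
  ],
)

```text
time: 20.25
tcp_pos: [0.445, -0.0582, 0.4437]
eef_rot: [-0.001, 0.707, 0.708, -0.001]
force: [1.1, -0.5, -0.1]
grip_width: 0.0794
grip_force: 0.0
```

```bash
python3 - <<'E'
from h import *
rel([.5,-.44,.45],0)
for n in('scene','top'): 
    c=look(n); np.save(n+'3.npy',c,allow_pickle=True)
    try: vial(c,n+'3')
    except Exception as e: print(n,e)
cv2.imwrite('pics/v3.png',np.hstack([cv2.imread('pics/v_top3.png'),cv2.imread('pics/v_scene3.png')]))
E
```

```text
tcp [ 0.445  -0.0582  0.4437] t 20.25 toolx [-0.001  1.    -0.   ] tooly [ 1.     0.001 -0.003] z [-0.003 -0.    -1.   ] F [ 1.1 -0.5 -0.1] q [ 0.17  0.07 -0.19  2.01  0.02  1.07 -0.02] w 0.07939492462147739
shift cm [-38.19   5.44  -0.64]
turn: world -0.001  toolz 0.001
bubble area px 19.14
scene3 vial [0.5113 0.0478 0.106 ] bubble-vial mm world [ 0.81 -2.  ] axes px [ 9.23295898 12.25895309]
bubble area px 18.79
top3 vial [0.5129 0.0468 0.106 ] bubble-vial mm world [0.13 0.02] axes px [13.38200073 13.70400696]
```

View pics/v3.png

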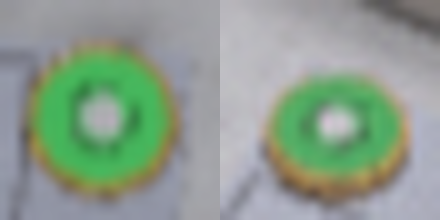

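The bubble is centred in the ring in both views: top at (103,115) against a ring centre near (104,117), scene at (338,124) against about (336,127). On to the modules.

```bash
cat >> h.py <<'E'
def mods(c):
    hsv=cv2.cvtColor(c['frame'],cv2.COLOR_RGB2HSV)
    blue=cv2.inRange(hsv,(100,140,60),(125,255,255)); 
    k=10
    f=c['frame'][165:270,335:412]; f=cv2.resize(f,None,fx=k,fy=k,interpolation=cv2.INTER_CUBIC); h=cv2.cvtColor(f,cv2.COLOR_RGB2HSV)
    m=((h[...,1]<90)&(h[...,2]>110)).astype(np.uint8)
    # body only: opening removes 12 mm connectors
    m=cv2.morphologyEx(m,cv2.MORPH_OPEN,np.ones((70,70),np.uint8))
    for q in cv2.findContours(m,0,2)[0]:
        (u,v),(w,hh),_=r=cv2.minAreaRect(q)
        bx=cv2.boxPoints(r); W=np.array([ray(c,335+(x+.5)/k-.5,165+(y+.5)/k-.5,.022) for x,y in bx])
        e=[W[1]-W[0],W[2]-W[1]]; e.sort(key=np.linalg.norm); L=e[1]
        if np.linalg.norm(e[0])<.15 and np.linalg.norm(L)<.13: print('mod',W.mean(0).round(4),'size',[np.linalg.norm(x).round(4) for x in e],'short-axis angle',(np.arctan(e[0][1]/e[0][0])).round(3))
E
python3 - <<'E'
from h import *
for k in '03':
    c=np.load(f'top{k}.npy',allow_pickle=True).item(); mods(c)
    P=cloud(c)
    for g in((.507,-.437),(.43,-.364)):
        m=(np.hypot(P[...,0]-g[0],P[...,1]-g[1])<.06)&(P[...,2]>.016)&(P[...,2]<.035); q=P[m]; print(m.sum(),q.mean(0).round(4))
c=np.load('top3.npy',allow_pickle=True).item()
cv2.imwrite('pics/m3.png',cv2.resize(c['frame'][165:275,280:420],None,fx=5,fy=5)[...,::-1])
E
```

```text
mod [ 0.4285 -0.3658  0.022 ] size [np.float64(0.0497), np.float64(0.0775)] short-axis angle -0.153
mod [ 0.5067 -0.4447  0.022 ] size [np.float64(0.0488), np.float64(0.0771)] short-axis angle -0.055
mod [ 0.5775 -0.2955  0.022 ] size [np.float64(0.0412), np.float64(0.0457)] short-axis angle -0.027
341 [ 0.5091 -0.4432  0.024 ]
340 [ 0.4301 -0.3641  0.024 ]
mod [ 0.4285 -0.3658  0.022 ] size [np.float64(0.0497), np.float64(0.0775)] short-axis angle -0.158
mod [ 0.5067 -0.4446  0.022 ] size [np.float64(0.0487), np.float64(0.0775)] short-axis angle -0.042
mod [ 0.5775 -0.2961  0.022 ] size [np.float64(0.0412), np.float64(0.0444)] short-axis angle -0.027
345 [ 0.5091 -0.4428  0.0238]
342 [ 0.43   -0.3638  0.024 ]
```

View pics/m3.png

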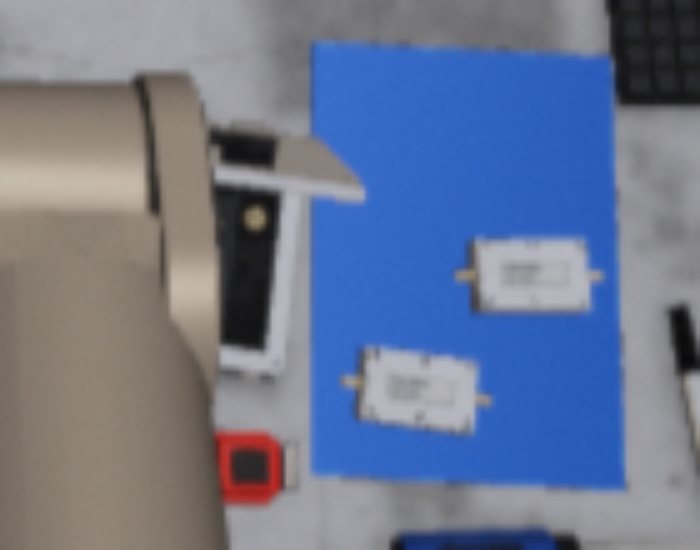

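Emit:
drive_tool(
  series=[
    [0,0,0.1,-4,-0.2,0,7.5],
    [0,0,0.155,-8,-0.4,0,7.5],
    [0,0,0.155,-12,-0.6,0,7.5],
    [0,0,0.155,-16,-0.8,0,7.5],
    [0,0,0.155,-20,-1,0,7.5],
    [0,0,0.155,-24,-1.2,0,7.5],
    [0,0,0.155,-28,-1.4,2,7.5],
    [0,0,0.155,-30.7,-1.6,6,7.5],
    [0,0,0.155,-30.7,-1.6,10,7.5],
    [0,0,0.155,-30.7,-1.6,12,7.5],
  ],
)

```text
time: 21.18
tcp_pos: [0.4293, -0.3639, 0.3205]
eef_rot: [-0.002, 0.76, 0.65, -0.001]
force: [0.3, 1.3, -0.4]
grip_width: 0.0749
grip_force: 0.0
```

```bash
python3 - <<'E'
from h import *
rel([.4293,-.365,.175],-.155)
mods(look('top'))
E
```

```text
tcp [ 0.4293 -0.3639  0.3205] t 21.18 toolx [0.155 0.988 0.001] tooly [ 0.988 -0.155 -0.005] z [-0.005  0.002 -1.   ] F [ 0.3  1.3 -0.4] q [ 0.54  0.39  0.07  1.91 -0.03  0.85  0.47] w 0.07489604057421845
shift cm [-0.12  0.09 14.55]
turn: world 0.001  toolz -0.001
mod [ 0.4285 -0.3657  0.022 ] size [np.float64(0.0498), np.float64(0.0778)] short-axis angle -0.152
mod [ 0.5862 -0.5198  0.022 ] size [np.float64(0.0303), np.float64(0.0759)] short-axis angle -1.544
```

Emit:
drive_tool(
  series=[
    [0,0,0,-0.1,0,3,7.5],
    [0,0,0,-0.1,0,6,7.5],
    [0,0,0,-0.1,0,9,7.5],
    [0,0,0,-0.1,0,11.5,7.5],
    [0,0,0,-0.1,0,13,7.5],
    [0,0,0,-0.1,0,14,7.5],
    [0,0,0,-0.1,0,14.5,7.5],
    [0,0,0,-0.1,0,14.5,7.5],
  ],
)

```text
time: 21.9
tcp_pos: [0.4313, -0.3633, 0.1795]
eef_rot: [-0.001, 0.759, 0.652, -0.0]
force: [-0.2, -0.3, -0.0]
grip_width: 0.075
grip_force: 0.0
```

Emit:
drive_tool(
  series=[
    [0,0,0,0,0,0,4.4],
    [0,0,0,0,0,0,4.4],
    [0,0,0,0,0,0,4.4],
    [0,0,0,0,0,0,4.4],
    [0,0,0,0,0,0,4.4],
    [0,0,0,0,0,0,4.4],
  ],
  grip_force=35,
)

```text
time: 22.4
tcp_pos: [0.4316, -0.3641, 0.1814]
eef_rot: [0.001, 0.759, 0.651, 0.0]
force: [-1.6, 0.3, 6.9]
grip_width: 0.0469
grip_force: 36.3
```

Emit:
drive_tool(
  series=[
    [0,0,0,0,0,-1,4.4],
    [0,0,0,0,0,-3,4.4],
    [0,0,0,0,0,-6,4.4],
    [0,0,0,0,0,-10,4.4],
    [0,0,0,0,0,-14,4.4],
    [0,0,0,0,0,-18,4.4],
    [0,0,0,0,0,-22,4.4],
    [0,0,0,0,0,-25,4.4],
    [0,0,0,0,0,-28,4.4],
    [0,0,0,0,0,-28,4.4],
  ],
)

```text
time: 23.23
tcp_pos: [0.4317, -0.3645, 0.4676]
eef_rot: [0.006, 0.759, 0.651, 0.002]
force: [0.2, -1.3, -1.2]
grip_width: 0.0471
grip_force: 37.0
```

```bash
python3 - <<'E'
from h import *
rel([.48,.1825,.46],1.529)
c=look('scene'); cv2.imwrite('pics/s4.png',cv2.resize(c['frame'][60:260,220:420],(640,600))[...,::-1])
E
```

```text
tcp [ 0.4317 -0.3645  0.4676] t 23.23 toolx [ 0.152  0.988 -0.005] tooly [ 0.988 -0.152  0.011] z [ 0.01  -0.006 -1.   ] F [ 0.2 -1.3 -1.2] q [ 0.52  0.24  0.08  1.76 -0.02  1.14  0.46] w 0.0471279670649526
shift cm [54.8  -3.54  0.46]
turn: world -1.46  toolz 1.46
```

View pics/s4.png

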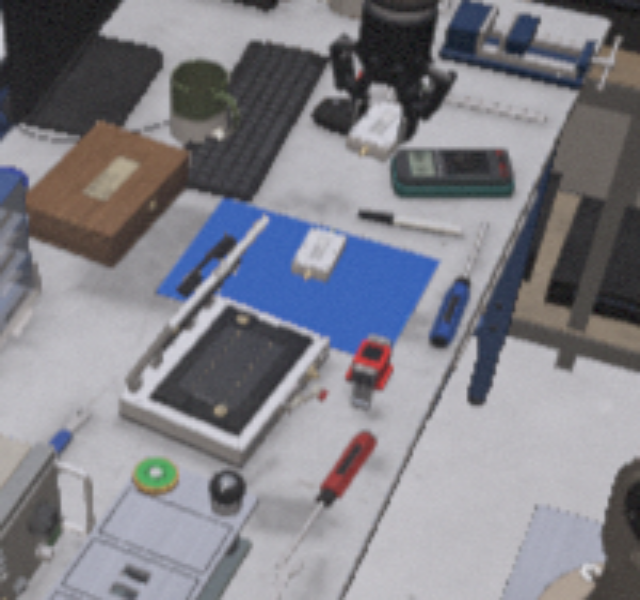

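The module is held, and the lock stands on the bench at (370,370). Next, the outline centres on the plate.

```bash
python3 - <<'E'
from h import *
c=look('top'); np.save('top5.npy',c,allow_pickle=True); K=knobs(c); vial(c,'top5')
P=cloud(c)
for y in(.11,.18,.26): 
    m=(abs(P[...,0]-.475)<.03)&(abs(P[...,1]-y)<.025)&(P[...,2]>.08)&(P[...,2]<.12); print('plate z',y,np.median(P[m][:,2]).round(4))
k=5;u0,v0=140,190
f=cv2.resize(c['frame'][v0:258,u0:256],None,fx=k,fy=k,interpolation=cv2.INTER_CUBIC); g=cv2.cvtColor(f,cv2.COLOR_RGB2GRAY)
bh=cv2.morphologyEx(g,cv2.MORPH_BLACKHAT,np.ones((21,21),np.uint8)); m=(bh>18).astype(np.uint8)
ct,hi=cv2.findContours(m,cv2.RETR_CCOMP,2)
for q,h in zip(ct,hi[0]):
    if h[3]>=0 and cv2.contourArea(q)>3000:
        W=np.array([ray(c,u0+(x+.5)/k-.5,v0+(y+.5)/k-.5,.097) for x,y in cv2.boxPoints(cv2.minAreaRect(q))])
        e=[W[1]-W[0],W[2]-W[1]]; e.sort(key=np.linalg.norm); print('outline',W.mean(0).round(4),[round(np.linalg.norm(x),4) for x in e],'long angle',np.arctan(e[1][1]/e[1][0]).round(3))
E
```

```text
a 115 [0.4433 0.3178 0.1391] [0.4421 0.3159 0.1367] [0.034 0.036 0.017]
b 115 [0.5317 0.313  0.1391] [0.5313 0.3112 0.1365] [0.034 0.035 0.022]
c 104 [0.4336 0.0522 0.1395] [0.4331 0.0508 0.1376] [0.035 0.033 0.016]
bubble area px 18.82
top5 vial [0.5128 0.0469 0.106 ] bubble-vial mm world [ 0.19 -0.01] axes px [13.37213593 13.7753479 ]
plate z 0.11 0.0961
plate z 0.18 0.0956
plate z 0.26 0.096
```

```bash
python3 - <<'E'
from h import *
c=np.load('top0.npy',allow_pickle=True).item()
for n,(x,y),z in((3,(189.2,175),.0965),(2,(296.8,183),.098),(1,(403,191),.0995)): print(n,ray(c,130+(x+.5)/4.5-.5,180+(y+.5)/4.5-.5,z).round(4))
c=np.load('top5.npy',allow_pickle=True).item()
cv2.imwrite('pics/t5.png',cv2.resize(c['frame'][192:258,140:254],None,fx=7,fy=7,interpolation=cv2.INTER_CUBIC)[...,::-1])
E
```

```text
3 [0.483  0.2554 0.0965]
2 [0.4791 0.1803 0.098 ]
1 [0.4753 0.1065 0.0995]
```

View pics/t5.png

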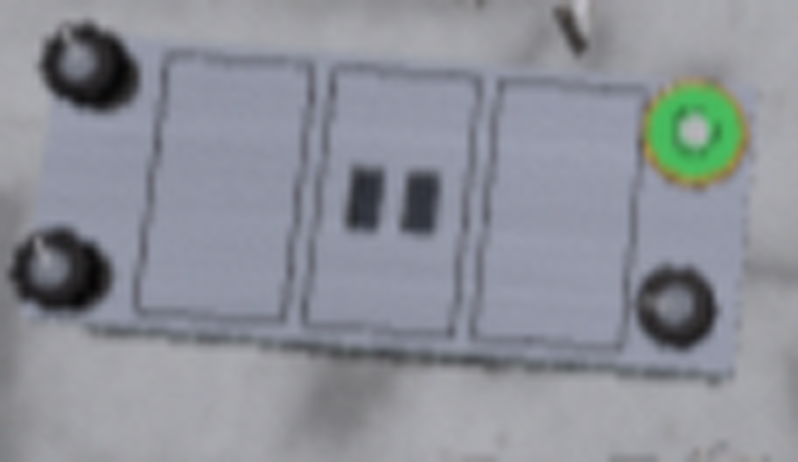

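Emit:
drive_tool(
  series=[
    [0,0,0.12,3.8,-0.3,0,4.4],
    [0,0,0.24,7.6,-0.6,0,4.4],
    [0,0,0.36,11.4,-0.8,0,4.4],
    [0,0,0.48,15.2,-1.1,0,4.4],
    [0,0,0.6,19,-1.4,0,4.4],
    [0,0,0.72,22.8,-1.6,0,4.4],
    [0,0,0.84,26.6,-1.9,0,4.4],
    [0,0,0.96,30.4,-2.2,0,4.4],
    [0,0,1.08,34.2,-2.5,0,4.4],
    [0,0,1.2,38,-2.8,0,4.4],
  ],
)

```text
time: 24.17
tcp_pos: [0.4587, -0.0052, 0.4585]
eef_rot: [-0.0, 0.987, 0.161, -0.001]
force: [1.6, -0.1, -1.6]
grip_width: 0.0468
grip_force: 37.0
```

```bash
python3 - <<'E'
from h import *
rel([.4815,.2555,.38],1.524)
E
```

```text
tcp [ 0.4587 -0.0052  0.4585] t 24.17 toolx [ 0.948  0.318 -0.003] tooly [ 0.318 -0.948 -0.001] z [-0.003 -0.    -1.   ] F [ 1.6 -0.1 -1.6] q [ 0.    0.07 -0.13  1.97  0.01  1.1  -1.38] w 0.04684466792267405
shift cm [ 10.46 -23.99   7.83]
turn: world -0.37  toolz 0.37
```

Emit:
drive_tool(
  series=[
    [0,0,0.1,0,0,0,4.4],
    [0,0,0.2,0,0,0,4.4],
    [0,0,0.265,0,0,0,4.4],
    [0,0,0.265,0,0,0,4.4],
    [0,0,0.265,0,0,0,4.4],
    [0,0,0.265,0,0,0,4.4],
  ],
)

```text
time: 24.67
tcp_pos: [0.4595, -0.0069, 0.4592]
eef_rot: [0.0, 0.999, 0.033, -0.001]
force: [-0.1, -0.0, -1.9]
grip_width: 0.0468
grip_force: 37.0
```

```bash
python3 - <<'E'
from h import *
rel([.4815,.2555,.38],1.524)
E
```

```text
tcp [ 0.4595 -0.0069  0.4592] t 24.67 toolx [ 0.998  0.065 -0.002] tooly [ 0.065 -0.998  0.   ] z [-0.002 -0.    -1.   ] F [-0.1 -0.  -1.9] q [-0.01  0.07 -0.12  1.97  0.01  1.1  -1.64] w 0.046834415715665566
shift cm [  3.92 -26.04   7.91]
turn: world -0.112  toolz 0.112
```

Emit:
drive_tool(
  series=[
    [0,0,0.112,0.6,-4,0,4.4],
    [0,0,0.112,1.2,-8,0,4.4],
    [0,0,0.112,1.8,-12,0,4.4],
    [0,0,0.112,2.4,-16,0,4.4],
    [0,0,0.112,3,-20,0,4.4],
    [0,0,0.112,3.6,-24,2,4.4],
    [0,0,0.112,3.9,-26,5,4.4],
    [0,0,0.112,3.9,-26,7.9,4.4],
    [0,0,0.112,3.9,-26,7.9,4.4],
    [0,0,0.112,3.9,-26,7.9,4.4],
  ],
)

```text
time: 25.5
tcp_pos: [0.4819, 0.2543, 0.3796]
eef_rot: [0.001, 1.0, -0.024, -0.002]
force: [0.3, 0.5, -1.7]
grip_width: 0.0467
grip_force: 37.0
```

```bash
python3 - <<'E'
from h import *
rel([.4815,.2555,.277],1.524)
E
```

```text
tcp [0.4819 0.2543 0.3796] t 25.5 toolx [ 0.999 -0.048 -0.004] tooly [-0.048 -0.999  0.003] z [-0.004 -0.003 -1.   ] F [ 0.3  0.5 -1.7] q [-0.35  0.31 -0.3   1.88  0.11  0.98 -2.32] w 0.046695553641939065
shift cm [-1.000e-02 -1.400e-01  1.026e+01]
turn: world 0.001  toolz -0.001
```

Emit:
drive_tool(
  series=[
    [0,0,0,0,-0.1,3,4.4],
    [0,0,0,0,-0.1,6,4.4],
    [0,0,0,0,-0.1,8,4.4],
    [0,0,0,0,-0.1,9,4.4],
    [0,0,0,0,-0.1,9.6,4.4],
    [0,0,0,0,-0.1,9.9,4.4],
    [0,0,0,0,-0.1,9.9,4.4],
    [0,0,0,0,-0.1,9.9,4.4],
  ],
)

```text
time: 26.17
tcp_pos: [0.4829, 0.2564, 0.2834]
eef_rot: [-0.001, 1.0, -0.024, 0.001]
force: [-0.8, 0.5, -0.7]
grip_width: 0.0467
grip_force: 37.0
```

Emit:
drive_tool(
  series=[
    [0,0,0,0,0,0.1,4.4],
    [0,0,0,0,0,0.2,4.4],
    [0,0,0,0,0,0.2,4.4],
  ],
)

```text
time: 26.42
tcp_pos: [0.4823, 0.2563, 0.2803]
eef_rot: [-0.0, 1.0, -0.024, 0.0]
force: [-0.9, -0.7, -2.1]
grip_width: 0.0471
grip_force: 37.0
```

Contact is expected near 0.276; creeping down.

Emit:
drive_tool(
  series=[
    [0,0,0,0,0,0.1,4.4],
    [0,0,0,0,0,0.2,4.4],
    [0,0,0,0,0,0.25,4.4],
    [0,0,0,0,0,0.25,4.4],
  ],
)

```text
time: 26.75
tcp_pos: [0.4822, 0.2562, 0.2772]
eef_rot: [0.0, 1.0, -0.024, -0.0]
force: [-0.7, -0.2, -2.2]
grip_width: 0.0472
grip_force: 37.0
```

Emit:
drive_tool(
  series=[
    [0,0,0,0,0,0.1,4.4],
    [0,0,0,0,0,0.15,4.4],
    [0,0,0,0,0,0.15,4.4],
  ],
)

```text
time: 27.0
tcp_pos: [0.4822, 0.2562, 0.2757]
eef_rot: [0.0, 1.0, -0.024, -0.0]
force: [0.5, 0.1, -1.8]
grip_width: 0.047
grip_force: 37.0
```

Emit:
drive_tool(
  series=[
    [0,0,0,0,0,0.1,4.4],
    [0,0,0,0,0,0.15,4.4],
    [0,0,0,0,0,0.15,4.4],
  ],
)

```text
time: 27.25
tcp_pos: [0.4823, 0.2563, 0.2745]
eef_rot: [0.0, 1.0, -0.024, 0.0]
force: [-0.3, -0.6, -0.7]
grip_width: 0.0471
grip_force: 37.2
```

Emit:
drive_tool(
  series=[
    [0,0,0,0,0,0,5],
    [0,0,0,0,0,0,5.5],
    [0,0,0,0,0,0,6.3],
    [0,0,0,0,0,0,6.3],
    [0,0,0,0,0,-1,6.3],
    [0,0,0,0,0,-3,6.3],
    [0,0,0,0,0,-7,6.3],
    [0,0,0,0,0,-11,6.3],
    [0,0,0,0,0,-15,6.3],
    [0,0,0,0,0,-19,6.3],
  ],
)

```text
time: 28.08
tcp_pos: [0.4817, 0.256, 0.4673]
eef_rot: [-0.0, 1.0, -0.024, 0.0]
force: [0.7, -0.6, -0.6]
grip_width: 0.0629
grip_force: 0.0
```

```bash
python3 - <<'E'
from h import *
rel([.507,-.4445,.46],-.05)
mods(look('top')); vial(look('top'),'t6')
E
```

```text
tcp [0.4817 0.256  0.4673] t 28.08 toolx [ 0.999 -0.048  0.001] tooly [-0.048 -0.999 -0.   ] z [ 0.001  0.    -1.   ] F [ 0.7 -0.6 -0.6] q [-0.34  0.23 -0.31  1.77  0.08  1.15 -2.29] w 0.06290994062699429
shift cm [ 5.9  69.85  0.7 ]
turn: world 1.569  toolz -1.569
mod [ 0.5067 -0.4447  0.022 ] size [np.float64(0.0488), np.float64(0.0771)] short-axis angle -0.055
mod [ 0.5775 -0.2955  0.022 ] size [np.float64(0.0412), np.float64(0.0457)] short-axis angle -0.027
bubble area px 18.81
t6 vial [0.5129 0.0469 0.106 ] bubble-vial mm world [ 0.17 -0.  ] axes px [13.38059998 13.7700058 ]
```

Emit:
drive_tool(
  series=[
    [0,0,-0.1,0.3,3.8,0,7.5],
    [0,0,-0.2,0.6,7.6,0,7.5],
    [0,0,-0.3,0.9,11.4,0,7.5],
    [0,0,-0.4,1.2,15.2,0,7.5],
    [0,0,-0.5,1.5,19,0,7.5],
    [0,0,-0.6,1.8,22.8,0,7.5],
    [0,0,-0.7,2.1,26.6,0,7.5],
    [0,0,-0.8,2.4,30.4,0,7.5],
    [0,0,-0.9,2.7,34.2,0,7.5],
    [0,0,-1.0,3,38,0,7.5],
  ],
)

```text
time: 29.02
tcp_pos: [0.4932, -0.1265, 0.4649]
eef_rot: [0.0, 0.888, 0.46, 0.0]
force: [0.6, -0.6, -0.5]
grip_width: 0.075
grip_force: 0.0
```

```bash
python3 - <<'E'
from h import *
rel([.507,-.4445,.36],-.05)
E
```

```text
tcp [ 0.4932 -0.1265  0.4649] t 29.02 toolx [0.576 0.817 0.   ] tooly [ 0.817 -0.576  0.001] z [ 0.001 -0.    -1.   ] F [ 0.6 -0.6 -0.5] q [ 0.24  0.15 -0.13  1.86  0.02  1.13 -0.51] w 0.07502479147357327
shift cm [-25.2   19.44  10.49]
turn: world 0.564  toolz -0.564
```

Emit:
drive_tool(
  series=[
    [0,0,-0.1,-3,2.3,0,7.5],
    [0,0,-0.2,-6,4.6,0,7.5],
    [0,0,-0.3,-9,7,0,7.5],
    [0,0,-0.4,-12,9.3,0,7.5],
    [0,0,-0.5,-15,11.6,0,7.5],
    [0,0,-0.564,-18,14,0,7.5],
    [0,0,-0.564,-21.5,16.6,0,7.5],
    [0,0,-0.564,-25.2,19.4,3,7.5],
    [0,0,-0.564,-25.2,19.4,7,7.5],
    [0,0,-0.564,-25.2,19.4,10,7.5],
  ],
)

```text
time: 29.85
tcp_pos: [0.504, -0.4469, 0.3641]
eef_rot: [0.002, 0.728, 0.685, -0.001]
force: [0.2, 0.3, -1.8]
grip_width: 0.0753
grip_force: 0.0
```

```bash
python3 - <<'E'
from h import *
rel([.507,-.4445,.175],-.05)
mods(look('top'))
E
```

```text
tcp [ 0.504  -0.4469  0.3641] t 29.85 toolx [ 0.061  0.998 -0.004] tooly [ 0.998 -0.061  0.002] z [ 0.002 -0.004 -1.   ] F [ 0.2  0.3 -1.8] q [ 0.65  0.51 -0.02  1.6   0.02  1.03  0.56] w 0.0753265899163074
shift cm [ 0.33  0.24 18.91]
turn: world 0.011  toolz -0.011
mod [ 0.5067 -0.4447  0.022 ] size [np.float64(0.0488), np.float64(0.0771)] short-axis angle -0.055
mod [ 0.5349 -0.5174  0.022 ] size [np.float64(0.0287), np.float64(0.0821)] short-axis angle -1.544
mod [ 0.5775 -0.2955  0.022 ] size [np.float64(0.0412), np.float64(0.0457)] short-axis angle -0.027
mod [ 0.6097 -0.5213  0.022 ] size [np.float64(0.0281), np.float64(0.0303)] short-axis angle -0.063
```

Emit:
drive_tool(
  series=[
    [0,0,0,0.2,0.2,4,7.5],
    [0,0,0,0.2,0.2,8,7.5],
    [0,0,0,0.2,0.2,12,7.5],
    [0,0,0,0.2,0.2,15,7.5],
    [0,0,0,0.2,0.2,17,7.5],
    [0,0,0,0.2,0.2,18,7.5],
    [0,0,0,0.2,0.2,18.7,7.5],
    [0,0,0,0.2,0.2,18.7,7.5],
    [0,0,0,0.2,0.2,18.7,7.5],
  ],
)

```text
time: 30.65
tcp_pos: [0.5083, -0.441, 0.179]
eef_rot: [0.001, 0.726, 0.687, 0.0]
force: [-0.1, 0.5, 0.6]
grip_width: 0.0749
grip_force: 0.0
```

Emit:
drive_tool(
  series=[
    [0,0,0,0,0,0,4.4],
    [0,0,0,0,0,0,4.4],
    [0,0,0,0,0,0,4.4],
    [0,0,0,0,0,0,4.4],
    [0,0,0,0,0,0,4.4],
    [0,0,0,0,0,0,4.4],
  ],
)

```text
time: 31.15
tcp_pos: [0.5083, -0.4412, 0.1795]
eef_rot: [0.001, 0.726, 0.687, 0.0]
force: [-1.1, 0.7, 6.3]
grip_width: 0.048
grip_force: 34.8
```

Emit:
drive_tool(
  series=[
    [0,0,0,0,0,-1,4.4],
    [0,0,0,0,0,-3,4.4],
    [0,0,0,0,0,-6,4.4],
    [0,0,0,0,0,-10,4.4],
    [0,0,0,0,0,-14,4.4],
    [0,0,0,0,0,-18,4.4],
    [0,0,0,0,0,-22,4.4],
    [0,0,0,0,0,-25,4.4],
    [0,0,0,0,0,-28,4.4],
    [0,0,0,0,0,-28,4.4],
  ],
)

```text
time: 31.98
tcp_pos: [0.5081, -0.4413, 0.4662]
eef_rot: [0.006, 0.726, 0.687, 0.001]
force: [0.3, -0.2, -1.2]
grip_width: 0.0481
grip_force: 36.0
```

```bash
python3 - <<'E'
from h import *
rel([.475,.107,.46],1.524)
E
```

```text
tcp [ 0.5081 -0.4413  0.4662] t 31.98 toolx [ 0.056  0.998 -0.007] tooly [ 0.998 -0.056  0.01 ] z [ 0.01  -0.007 -1.   ] F [ 0.3 -0.2 -1.2] q [ 0.64  0.43 -0.02  1.49  0.01  1.21  0.56] w 0.04813758016146101
shift cm [54.56 -6.36  0.19]
turn: world -1.562  toolz 1.562
```

Emit:
drive_tool(
  series=[
    [0,0,0.1,3.8,-0.4,0,4.4],
    [0,0,0.2,7.6,-0.9,0,4.4],
    [0,0,0.3,11.4,-1.3,0,4.4],
    [0,0,0.4,15.2,-1.8,0,4.4],
    [0,0,0.5,19,-2.2,0,4.4],
    [0,0,0.6,22.8,-2.6,0,4.4],
    [0,0,0.7,26.6,-3.1,0,4.4],
    [0,0,0.8,30.4,-3.5,0,4.4],
    [0,0,0.9,34.2,-4,0,4.4],
    [0,0,1.0,38,-4.4,0,4.4],
  ],
)

```text
time: 32.82
tcp_pos: [0.4835, -0.0571, 0.4578]
eef_rot: [0.0, 0.968, 0.252, 0.0]
force: [0.4, -0.4, -1.9]
grip_width: 0.0476
grip_force: 36.0
```

```bash
python3 - <<'E'
from h import *
rel([.477,.107,.46],1.524)
E
```

```text
tcp [ 0.4835 -0.0571  0.4578] t 32.82 toolx [0.873 0.489 0.   ] tooly [ 0.489 -0.873  0.   ] z [ 0. -0. -1.] F [ 0.4 -0.4 -1.9] q [ 0.08  0.12 -0.1   1.92  0.01  1.1  -1.08] w 0.047643163071689504
shift cm [  7.45 -14.64  -0.23]
turn: world -0.557  toolz 0.557
```

Emit:
drive_tool(
  series=[
    [0,0,0.1,1.9,-3.6,0,4.4],
    [0,0,0.2,3.7,-7.3,0,4.4],
    [0,0,0.3,5.6,-11,0,4.4],
    [0,0,0.4,7.4,-14.6,0,4.4],
    [0,0,0.5,7.4,-14.6,2,4.4],
    [0,0,0.557,7.4,-14.6,5,4.4],
    [0,0,0.557,7.4,-14.6,8,4.4],
    [0,0,0.557,7.4,-14.6,8,4.4],
    [0,0,0.557,7.4,-14.6,8,4.4],
  ],
)

```text
time: 33.57
tcp_pos: [0.4764, 0.1043, 0.3769]
eef_rot: [0.001, 1.0, -0.021, -0.002]
force: [0.7, -0.8, -0.6]
grip_width: 0.0479
grip_force: 36.3
```

```bash
python3 - <<'E'
from h import *
rel([.477,.107,.277],1.524)
E
```

```text
tcp [0.4764 0.1043 0.3769] t 33.57 toolx [ 0.999 -0.041 -0.003] tooly [-0.041 -0.999  0.001] z [-0.003 -0.001 -1.   ] F [ 0.7 -0.8 -0.6] q [-0.17  0.21 -0.2   2.01  0.05  0.93 -2.01] w 0.04789012061745754
shift cm [ 0.08 -0.28  9.99]
turn: world -0.006  toolz 0.006
```

Emit:
drive_tool(
  series=[
    [0,0,0.006,0.05,-0.2,3,4.4],
    [0,0,0.006,0.05,-0.2,6,4.4],
    [0,0,0.006,0.05,-0.2,8,4.4],
    [0,0,0.006,0.05,-0.2,9,4.4],
    [0,0,0.006,0.05,-0.2,9.6,4.4],
    [0,0,0.006,0.05,-0.2,10,4.4],
    [0,0,0.006,0.05,-0.2,10,4.4],
    [0,0,0.006,0.05,-0.2,10,4.4],
  ],
)

```text
time: 34.23
tcp_pos: [0.4783, 0.1068, 0.2786]
eef_rot: [-0.0, 1.0, -0.024, 0.001]
force: [0.6, 0.4, -2.1]
grip_width: 0.048
grip_force: 36.3
```

Emit:
drive_tool(
  series=[
    [0,0,0,0,0,0.1,4.4],
    [0,0,0,0,0,0.15,4.4],
    [0,0,0,0,0,0.15,4.4],
  ],
)

```text
time: 34.48
tcp_pos: [0.4778, 0.1067, 0.2763]
eef_rot: [-0.0, 1.0, -0.024, 0.0]
force: [-0.7, 0.1, -2.6]
grip_width: 0.0477
grip_force: 36.3
```

Emit:
drive_tool(
  series=[
    [0,0,0,0,0,0.1,4.4],
    [0,0,0,0,0,0.2,4.4],
    [0,0,0,0,0,0.2,4.4],
  ],
)

```text
time: 34.73
tcp_pos: [0.4776, 0.1066, 0.2738]
eef_rot: [0.0, 1.0, -0.024, -0.0]
force: [0.0, -0.0, -2.3]
grip_width: 0.0476
grip_force: 36.3
```

Emit:
drive_tool(
  series=[
    [0,0,0,0,0,0.1,4.4],
    [0,0,0,0,0,0.1,4.4],
    [0,0,0,0,0,0.1,4.4],
  ],
)

```text
time: 34.98
tcp_pos: [0.4776, 0.1066, 0.2728]
eef_rot: [0.0, 1.0, -0.024, -0.0]
force: [-0.1, 0.9, -1.8]
grip_width: 0.0477
grip_force: 36.3
```

Emit:
drive_tool(
  series=[
    [0,0,0,0,0,0.1,4.4],
    [0,0,0,0,0,0.1,4.4],
    [0,0,0,0,0,0.1,4.4],
  ],
)

```text
time: 35.23
tcp_pos: [0.4777, 0.1067, 0.2723]
eef_rot: [0.0, 1.0, -0.024, 0.0]
force: [-1.1, -1.4, 4.4]
grip_width: 0.0477
grip_force: 36.9
```

Contact. Release, lift, retreat.

Emit:
drive_tool(
  series=[
    [0,0,0,0,0,0,5],
    [0,0,0,0,0,0,5.5],
    [0,0,0,0,0,0,6.2],
    [0,0,0,0,0,0,6.2],
    [0,0,0,0,0,-1,6.2],
    [0,0,0,0,0,-3,6.2],
    [0,0,0,0,0,-7,6.2],
    [0,0,0,0,0,-11,6.2],
    [0,0,0,0,0,-15,6.2],
    [0,0,0,0,0,-19,6.2],
  ],
)

```text
time: 36.07
tcp_pos: [0.477, 0.1065, 0.4647]
eef_rot: [-0.0, 1.0, -0.024, 0.0]
force: [0.4, 0.2, -1.0]
grip_width: 0.062
grip_force: 0.0
```

Emit:
drive_tool(
  series=[
    [0,0,0,0,4,0,6.2],
    [0,0,0,0,8,0,6.2],
    [0,0,0,0,12,0,6.2],
    [0,0,0,0,16,0,6.2],
    [0,0,0,0,20,0,6.2],
    [0,0,0,0,24,0,6.2],
    [0,0,0,0,28,0,6.2],
    [0,0,0,0,30,0,6.2],
    [0,0,0,0,30,0,6.2],
    [0,0,0,0,30,0,6.2],
  ],
)

```text
time: 36.9
tcp_pos: [0.463, -0.1941, 0.4624]
eef_rot: [-0.0, 1.0, -0.025, 0.0]
force: [0.1, 0.9, 1.0]
grip_width: 0.0621
grip_force: 0.0
```

```bash
python3 - <<'E'
from h import *
c=look('top'); vial(c,'t7')
a=cv2.resize(c['frame'][190:258,136:256],None,fx=6,fy=6,interpolation=cv2.INTER_CUBIC)
cv2.imwrite('pics/t7.png',a[...,::-1])
s=look('scene'); vial(s,'s7')
c0=np.load('top0.npy',allow_pickle=True).item(); d=cv2.absdiff(c['frame'],c0['frame']).max(2)
for n,(u,v,w,h) in dict(spanner=(200,250,75,20),driver=(270,255,38,16),note=(100,222,38,50)).items(): print(n,(d[v:v+h,u:u+w]>40).sum())
P=cloud(c)
for y,x in((.256,.482),(.107,.475)):
    m=(np.hypot(P[...,0]-x,P[...,1]-y)<.06)&(P[...,2]>.105)&(P[...,2]<.125)&(abs(P[...,1]-y)<.04); q=P[m]; r=cv2.minAreaRect((q[:,:2]*1e3).astype(np.float32)); print(q.mean(0).round(4),r,np.median(q[:,2]))
E
```

```text
bubble area px 18.77
t7 vial [0.5129 0.0468 0.106 ] bubble-vial mm world [0.27 0.32] axes px [13.41999817 13.66766205]
bubble area px 19.57
s7 vial [0.5114 0.0479 0.106 ] bubble-vial mm world [ 0.87 -2.04] axes px [ 9.20025787 12.27120438]
spanner 0
driver 0
note 0
[0.4816 0.2535 0.1167] ((481.7371826171875, 254.14724731445312), (50.044254302978516, 96.9086685180664), 88.8475341796875) 0.1169362272335821
[0.4765 0.1039 0.1166] ((476.18121337890625, 102.6160888671875), (62.01327896118164, 94.86693572998047), 81.72590637207031) 0.11709925727279735
```

View pics/t7.png

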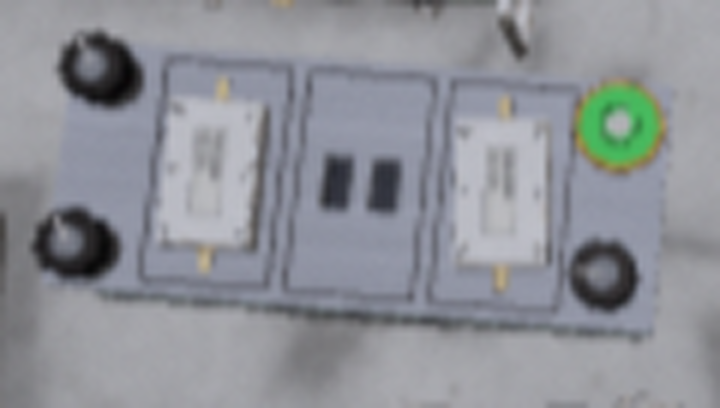

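Both modules lie lengthwise in the left and right outlines, at (212,170) and (503,190). The bubble is centred in the ring at (620,124), and the bystanders show no change. Handing in.

```bash
python3 -c "
from bench import job_done; print(job_done())"
```

```text
the job is handed in; nothing more can be done
None
```

I handed the job in (no verdict came back): the travel lock stands on the bench clear of the table, the bubble was still centred in the ring at the last look, both modules lie in the left and right outlines, and the spanner, screwdriver and notebook have not moved.

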